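# Tare the parts scale under a column of tins

### The job

Get the watch bench's scale ready for drawing parts from stock. Brass check weights belong upright on the green mat, well inside its edges: if one has been left on the scale's platform, stand it there; then stack every aluminium tin there is, on the middle of the platform, lying flat (either face up) in one square column, long sides along the platform's long side. With the whole column on, turn the dial by its knob until its bold zero mark stands right under the tip of the needle, then let go and leave the other things on the bench where they are.

Things in the scene. Friction and masses are not known exactly. Their poses are not given: they have to be found in the camera images.
- scale: grey bench spring scale, fixed: housing 170 (x) x 310 mm (y from -145 to 165) x 55 mm high, origin on its underside; platform centre at y = 85 mm, tare dial centre at y = -75 mm
- platform_top (a point): centre of the upper face of the scale's flat steel platform, 160 (long side, its x) x 140 mm (its y), about 80 mm above the bench; it sinks up to 7 mm under load, which swings the needle
- tare_dial (a joint): angle of the tare dial, rad, grows clockwise seen from above, free to turn from -2.5 to 5.5, stays where left; a white graduated disc 116 mm across, face up, about 64 mm above the bench, with one bold black bar (18 x 9 mm, along the radius) as its zero mark and a black bar knob standing at its centre; the knob and disc turn together
- needle (a joint): angle of the orange needle over the dial, rad, grows clockwise with the load (about 1.77 rad per kg), 0 with an empty platform; it lies just above the disc; the dial reads zero when this equals the tare dial's angle
- tare_grip (a point): on the dial's axis, in the knob at a height to grip; knob 46 mm long (along this x) x 15 mm thick (y), standing from 20 mm below to 14 mm above this point
- zero_mark (a point): the bold zero mark on the dial, 50 mm from the axis (towards the dial's own -x)
- needle_tip (a point): tip of the needle, 50 mm from the axis
- weight_wide: brass check weight 500 g, may be absent: round foot 56 mm across x 26 mm high, neck, and a head 22 mm across from 38 to 58 mm above its origin (centre of underside)
- weight_slim: brass check weight 300 g, may be absent: round foot 40 mm across x 26 mm high, neck, and a head 22 mm across from 38 to 58 mm above its origin (centre of underside)
- mat: green bench mat, fixed, 200 (x) x 120 (y) x 3 mm, origin at the centre of its underside
- oil_jar: bystander: amber jar 48 mm across, 62 mm high
- driver: bystander: screwdriver 130 mm long, lying along its x
- loupe: bystander: black eyeglass loupe 38 mm across, 34 mm high
- case_holder: bystander: round black case holder 54 mm across, 30 mm high
- dust_pot: bystander: grey open pot 70 mm across, 50 mm high
- tin1: closed aluminium parts tin, 96 (its x) x 60 (its y) x 26 mm high (shallow), about 220 g, may be absent; origin at the centre of its underside
- tin2: closed aluminium parts tin, 96 (its x) x 60 (its y) x 26 mm high (shallow), about 220 g, may be absent; origin at the centre of its underside
- tin3: closed aluminium parts tin, 96 (its x) x 60 (its y) x 26 mm high (shallow), about 220 g, may be absent; origin at the centre of its underside
- tin4: closed aluminium parts tin, 96 (its x) x 60 (its y) x 36 mm high (deep), about 340 g, may be absent; origin at the centre of its underside
- tin5: closed aluminium parts tin, 96 (its x) x 60 (its y) x 36 mm high (deep), about 340 g, may be absent; origin at the centre of its underside

How it is judged:
At the end, for the whole second after the job is handed in: Each tin present flat, either face up, in one column: within 15 mm of the platform centre in x and y, 14 mm of each other, 0.2 rad of square. Check weight, if present, upright on the mat (within 90 x 50 mm of its centre). Zero mark within 5 mm of the needle tip, from above. All at rest (x of tin1 in the frame of platform_top between -0.015 and 0.015 m and y of tin1 in the frame of platform_top between -0.015 and 0.015 m and angle between the x axis of each of tin1, tin2, tin3, tin4, tin5 and the x axis of platform_top, either way round below 0.2 rad and angle between the z axis of each of tin1, tin2, tin3, tin4, tin5 and the z axis of platform_top, either way round below 0.07 rad and x of tin2 in the frame of platform_top between -0.015 and 0.015 m and y of tin2 in the frame of platform_top between -0.015 and 0.015 m and x of tin3 in the frame of platform_top between -0.015 and 0.015 m and y of tin3 in the frame of platform_top between -0.015 and 0.015 m and x of tin4 in the frame of platform_top between -0.015 and 0.015 m and y of tin4 in the frame of platform_top between -0.015 and 0.015 m and x of tin5 in the frame of platform_top between -0.015 and 0.015 m and y of tin5 in the frame of platform_top between -0.015 and 0.015 m and horizontal distance between each of tin2, tin3, tin4, tin5 and tin1 below 0.014 m and horizontal distance between each of tin3, tin4, tin5 and tin2 below 0.014 m and horizontal distance between each of tin4, tin5 and tin3 below 0.014 m and horizontal distance between tin5 and tin4 below 0.014 m and x of weight_wide in the frame of mat between -0.09 and 0.09 m and y of weight_wide in the frame of mat between -0.05 and 0.05 m and height (world z) of each of weight_wide, weight_slim below 0.012 m and angle between each of weight_wide, weight_slim's own z axis and vertical below 0.1 rad and x of weight_slim in the frame of mat between -0.09 and 0.09 m and y of weight_slim in the frame of mat between -0.05 and 0.05 m and linear speed of each of tin1, tin2, tin3, tin4, tin5, weight_wide, weight_slim below 0.02 m/s and horizontal distance between zero_mark and needle_tip below 0.005 m and velocity of joint tare_dial between -0.05 and 0.05 rad/s and velocity of joint needle between -0.05 and 0.05 rad/s); the robot touches nothing.
It fails at once if a bystander on the bench was pushed more than 40 mm or knocked over (distance of any of oil_jar, driver, loupe, case_holder, dust_pot from where it was at the start of the episode above 0.04 m or angle between any of oil_jar, loupe, case_holder, dust_pot's own z axis and vertical above 0.6 rad).
Of tin1, tin2, tin3, tin4, tin5 only 3 to 5 are there at a start; the rules pass over those that are not, and their reading is None.
Of weight_wide, weight_slim only 1 to 2 are there at a start; the rules pass over those that are not, and their reading is None.
At some moment in a run one of weight_wide, weight_slim, tin4, tin5 may be knocked a few centimetres aside while the robot is not near it.
Once in a run the grip may slacken for a moment while it holds something.
It also fails if it takes over 210 s, if anything falls off the work surface, if the arm or the gripper's body presses on something with over 40 N, if the wrist force passes 120 N, or if a joint passes its speed limit or range.

### The arm

A 6-joint arm with a two-finger parallel gripper is mounted at the origin on the work surface. World frame = base frame: x ahead of the robot, y to its left, z up, the work surface at z = 0. Lengths are in m, angles in rad, forces in N, time in s.
With the tool pointing down it reaches from about 0.375 to 0.9 m from the base axis. Payload 3.1 kg.
Tool frame: the origin (TCP) lies at the very end of the fingers, on their centre line; the grasp point (between the pads) lies robot.grasp_offset behind it (robot.grasp_offset is the distance from the TCP to the grasp point, in m); z points along the fingers, y is the direction in which the jaws open and shut (so a half turn about z gives the same grasp; the last joint's range is limited). The gripper opens to 87 mm and grips with 3 to 60 N. Pads are 19 mm wide; open, the fingers measure 117 mm over their backs; the gripper's body (75 mm by 190 mm) begins 51 mm behind the grasp point.
Start: joints at [1.034, 0.527, 1.433, -0, 1.181, -0.178], TCP at [0.219, 0.585, 0.223] pointing down, gripper open.
Joint ranges: [-3.08, 3.08], [-0.75, 2.2], [0.22, 2.44], [-1.43, 4.57], [0, 2.65], [-2.85, 2.85]. Speed limits (rad/s): [2.79, 2.79, 3.14, 3.14, 3.14, 3.14].

### API

Orientations are given as a unit quaternion [x, y, z, w].
In Python, from rig import robot gives the robot as it stands.
- The arm moves only by the tool drive_tool, never from a script. Its argument "targets" is one flat list of numbers, 6 for each row, row after row: the shift along the tool's x, y, z in cm, then the turn, a rotation vector about the tool's x, y, z in degrees. A call has 1 to 12 rows; each row is the pose to reach, as a shift and turn from the pose commanded when the call began, along the tool's axes at that moment; what a row does not reach only later rows make up. A row lasts 1/12 s, in which the tool goes at most 41.7 mm and 7.16 degrees, less where a joint would pass 70% of its speed; a pose out of reach is approached as far as the arm can. A call with a gripper value outside its range is refused whole. "grip" is the gripper command: -1 is fully open, 1 is shut, values between are in proportion, set as the call begins (left out, the last holds). The fingers move at their own pace and stop on an object; "squeeze" is the grip in N (left out, the last holds). Time passes only in rows, so rows that repeat a pose let the fingers close. It gives the time, the measured TCP pose, the force and the opening at its end, in the units of the state.
- robot.get_obs(): the state, without advancing time (a new reading comes with each control period).
- robot.camera(name): name is "side" or "top"; returns (picture, depth): 480x640x3 uint8, red, green, blue; 480x640 float32, m along the optical axis (not along the pixel's ray), 0 where there is no reading.
- robot.calibration(name): a dict with "mtx" (3x3 intrinsics, pixels), "distortion" ([k1, k2, p1, p2, k3] as OpenCV has them; the pictures are not rectified), "R" (3x3) and "t" (3): a world point X has camera coordinates R X + t. Camera axes: x right, y down, z forward; pixel columns grow to the right and rows downward; lengths in m; the calibration is good to about 2 mm. A picture is of the moment at which its call begins. calibration takes no time and is no camera call.
- robot.hand_in(): hands the job in, once; it reports no verdict.
The state is a dict: "time": time; "q": joint angles; "joint_velocities": joint speeds; "joint_torque": joint torques, N m; "position": TCP position; "tool_rot": TCP orientation; "ft_force": force on the tool from outside, world axes, zero at the start; "moment": the same for the moment, N m; "grip_width": finger opening in m.
Only numpy, scipy, OpenCV 4.12 (cv2) and the standard library are available. Lean on these libraries where they do the work, as an engineer would, in place of code of your own. Each camera call takes 0.05 s, during which the arm holds its last target.

## Working session

There is one attempt and no reset: what is moved stays moved. The work goes in short steps, Python scripts to look and compute and a tool call to move; the robot and the scene stay as the last step left them, time stands still between calls to the robot, and variables do not carry over. Pictures are saved under pics/ and viewed, and the job is handed in when it is done.

Besides the shell and the picture viewer there is one more tool, called after ">>>" as name(argument=value, ...), one argument or row to a line, values as JSON. drive_tool: Moves the arm, as the interface text tells. Its arguments: {"type":"object","properties":{"targets":{"type":"array","items":{"type":"number"}},"grip":{"type":"number"},"squeeze":{"type":"number"}},"required":["targets"]}

```bash
ls; mkdir -p pics
python3 - <<'E'
from rig import robot
import cv2
print(robot.get_obs()); print(robot.grasp_offset)
for n in("top","side"):
    p,d=robot.camera(n); cv2.imwrite(f"pics/{n}0.png",p[:,:,::-1]); print(robot.calibration(n))
E
```

```text
pics
{'time': 0.0, 'q': array([ 1.03450515e+00,  5.28499142e-01,  1.43390826e+00,  2.02983696e-05,
        1.18136953e+00, -1.78499490e-01]), 'joint_velocities': array([-0.00041875,  0.00085655,  0.00095071,  0.00130612, -0.00084616,
       -0.00124252]), 'joint_torque': array([ 1.30752604e-03, -4.40028727e+01, -1.76593101e+01,  6.33817725e-02,
        5.79895510e-02, -1.52559260e-04]), 'position': array([0.21846689, 0.58479533, 0.22154947]), 'tool_rot': array([ 1.77946841e-01,  9.84039496e-01, -1.01984336e-03, -3.90860311e-04]), 'ft_force': array([-0.50482281, -0.26016472,  0.25553069]), 'moment': array([ 0.04539724,  0.00026071, -0.05045553]), 'grip_width': 0.08666299198171024}
0.0187
{'mtx': array([[485.23053207,   0.        , 321.37908112],
       [  0.        , 485.23053207, 241.28483199],
       [  0.        ,   0.        ,   1.        ]]), 'distortion': array([-0.02442767,  0.        ,  0.        ,  0.        ,  0.        ]), 'R': array([[ 0.00998005, -0.99950202, -0.02993527],
       [-0.99543369, -0.00708841, -0.095192  ],
       [ 0.0949324 ,  0.0307486 , -0.99500872]]), 't': array([-0.00573492,  0.54249259,  1.09437512])}
{'mtx': array([[526.8020883 ,   0.        , 320.59541789],
       [  0.        , 526.8020883 , 246.57431704],
       [  0.        ,   0.        ,   1.        ]]), 'distortion': array([-0.10973539,  0.        ,  0.        ,  0.        ,  0.        ]), 'R': array([[ 0.88302563, -0.4691603 , -0.01242364],
       [-0.36767946, -0.67508786, -0.63958439],
       [ 0.29168055,  0.56933733, -0.76862049]]), 't': array([-0.48373053,  0.24817343,  1.03308681])}
```

View pics/top0.png

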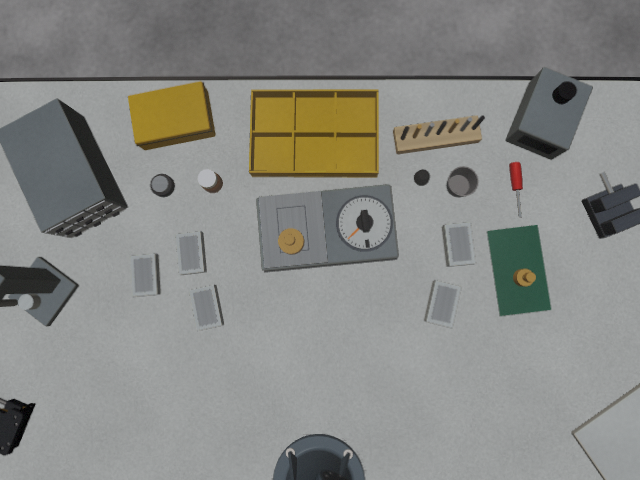

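View pics/side0.png

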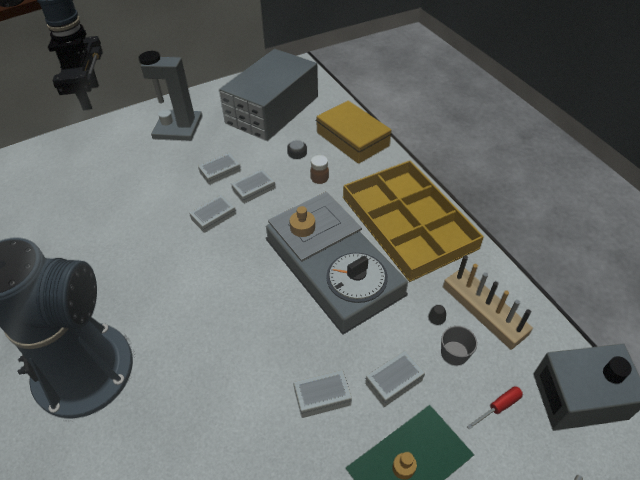

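```bash
cat > h.py <<'E'
import numpy as np, cv2
from rig import robot
def cloud(name,pd=None):
    p,d=pd if pd else robot.camera(name); c=robot.calibration(name)
    h,w=d.shape; uv=np.stack(np.meshgrid(np.arange(w),np.arange(h)),-1).reshape(-1,1,2).astype(np.float64)
    n=cv2.undistortPoints(uv,c["mtx"],c["distortion"]).reshape(h,w,2)
    X=np.concatenate([n*d[...,None],d[...,None]],-1)
    W=(X-c["t"])@c["R"]; W[d==0]=np.nan
    return p,d,W
def px2w(name,uv,z):
    c=robot.calibration(name); n=cv2.undistortPoints(np.array(uv,float).reshape(-1,1,2),c["mtx"],c["distortion"]).reshape(-1,2)
    r=np.c_[n,np.ones(len(n))]@c["R"]; o=-c["R"].T@c["t"]
    return o+r*((z-o[2])/r[:,2])[:,None]
def w2px(name,X):
    c=robot.calibration(name); return cv2.projectPoints(np.array(X,float).reshape(-1,3),cv2.Rodrigues(c["R"])[0],c["t"],c["mtx"],c["distortion"])[0].reshape(-1,2)
def blobs(W,lo,hi,reg,amin=300,res=0.001):
    """components in ortho grid"""
    m=(W[...,2]>lo)&(W[...,2]<hi)&(W[...,0]>reg[0])&(W[...,0]<reg[1])&(W[...,1]>reg[2])&(W[...,1]<reg[3])
    n,l,s,ce=cv2.connectedComponentsWithStats(m.astype(np.uint8))
    out=[]
    for i in range(1,n):
        if s[i,4]<amin: continue
        P=W[l==i]; 
        r=cv2.minAreaRect((P[:,:2]*1000).astype(np.float32))
        b=cv2.boxPoints(r)/1000
        e=b[1]-b[0];f=b[2]-b[1]
        L=e if np.linalg.norm(e)>np.linalg.norm(f) else f
        out.append((s[i,4],np.round(ce[i]),np.round(np.array(r[0])/1000,4),np.round(np.array(r[1]),1),round(np.degrees(np.arctan2(L[1],L[0])),1),np.round(np.nanpercentile(P[:,2],[10,50,90]),4)))
    return out
def tool(off=(0,0,0)):
    from scipy.spatial.transform import Rotation as R
    o=robot.get_obs(); r=R.from_quat(o["tool_rot"]); return o,r
def go(x,y,z,yaw=None):
    """shift in tool axes (cm) and turn to reach TCP xyz, with jaw axis (tool y) at world angle yaw deg (mod 180)"""
    from scipy.spatial.transform import Rotation as R
    o,r=tool(); s=r.inv().apply(np.array([x,y,z])-o["position"])*100
    ty=r.as_matrix()[:,1]; cur=np.degrees(np.arctan2(ty[1],ty[0]))
    t=None
    if yaw is not None:
        dw=(yaw-cur+90)%180-90; t=-dw
    print("t",round(o["time"],2),"pos",np.round(o["position"],4),"jaw",round(cur,1),"tilt",np.round(r.as_matrix()[:,2],3),"shift cm",np.round(s,2),"turn z",t,"q6",round(o["q"][5],2))
E
python3 - <<'E'
from h import *
p,d,W=cloud("top")
np.savez("first.npz",p=p,d=d,W=W)
for b in blobs(W,.012,.05,(.3,.9,-.7,.6),200): print(b)
print('platform')
for b in blobs(W,.068,.12,(.4,.8,-.3,.3),100): print(b)
print('high')
for b in blobs(W,.045,.2,(.3,.9,-.7,.6),60): print(b)
c=np.concatenate([cv2.resize(p[190:290,250:410],None,fx=5,fy=5,interpolation=3)],0);cv2.imwrite("pics/a.png",c[:,:,::-1])
c=cv2.resize(p[210:330,420:560],None,fx=5,fy=5,interpolation=3);cv2.imwrite("pics/b.png",c[:,:,::-1])
E
```

```text
(np.int32(3274), array([312., 129.]), array([0.7987, 0.0195]), array([300.2, 202.9]), np.float32(89.9), array([0.0181, 0.038 , 0.0458]))
(np.int32(489), array([527., 136.]), array([ 0.8072, -0.4736]), array([167.3,  84.2]), np.float32(21.1), array([0.0159, 0.0317, 0.047 ]))
(np.int32(552), array([184., 133.]), array([0.798 , 0.3296]), array([ 90.4, 205.9]), np.float32(-49.8), array([0.0162, 0.0315, 0.048 ]))
(np.int32(896), array([ 99., 185.]), array([0.6973, 0.5292]), array([130.1, 301.9]), np.float32(-1.8), array([0.0161, 0.0296, 0.0455]))
(np.int32(1933), array([437., 135.]), array([ 0.7993, -0.2707]), array([ 62.4, 200.1]), np.float32(-81.5), array([0.026 , 0.0302, 0.0332]))
(np.int32(378), array([516., 181.]), array([ 0.6684, -0.4565]), array([129.7,  25.9]), np.float32(4.1), array([0.015 , 0.0224, 0.0266]))
(np.int32(343), array([464., 180.]), array([ 0.6802, -0.3224]), array([64. , 66.8]), np.float32(-44.7), array([0.017 , 0.0353, 0.0489]))
(np.int32(414), array([161., 185.]), array([0.6755, 0.3822]), array([53.4, 51.6]), np.float32(88.1), array([0.0196, 0.027 , 0.0322]))
(np.
[... 2033 characters left out ...]
0.0498, 0.0526]))
(np.int32(300), array([207., 178.]), array([0.6823, 0.2615]), array([41.9, 40.6]), np.float32(47.5), array([0.0577, 0.0617, 0.0647]))
(np.int32(803), array([615., 195.]), array([ 0.65  , -0.6588]), array([81. , 91.2]), np.float32(-13.7), array([0.0531, 0.0788, 0.082 ]))
(np.int32(10162), array([327., 227.]), array([ 0.5724, -0.0128]), array([170. , 310.4]), np.float32(-84.0), array([0.0538, 0.0663, 0.0812]))
(np.int32(552), array([622., 222.]), array([ 0.5866, -0.6712]), array([31. , 73.8]), np.float32(-66.6), array([0.0575, 0.0792, 0.0823]))
(np.int32(103), array([529., 277.]), array([ 0.4625, -0.463 ]), array([22., 20.]), np.float32(89.6), array([0.0516, 0.0605, 0.0635]))
```

View pics/a.png

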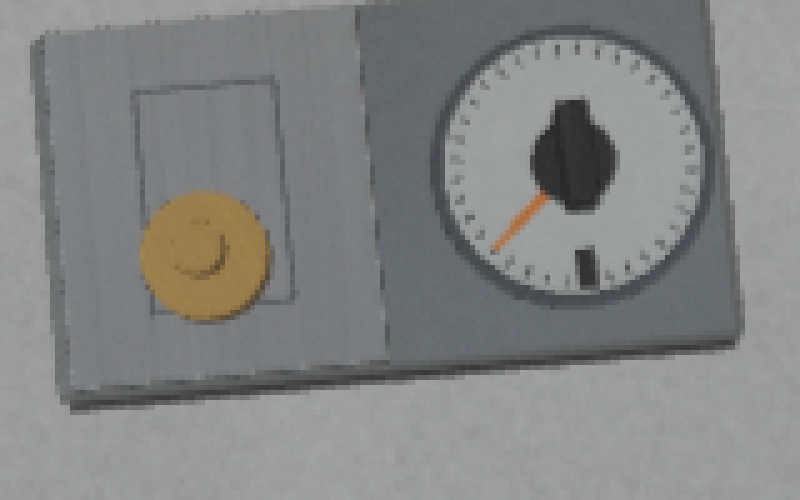

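View pics/b.png

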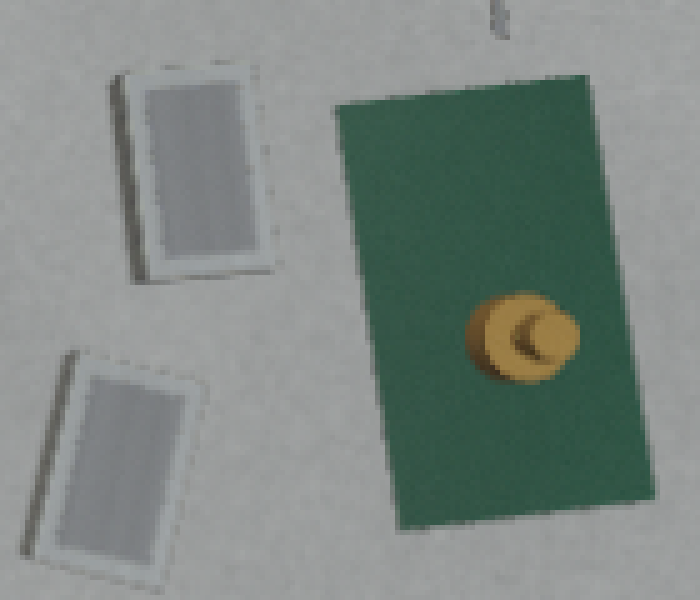

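Run:
```python
from h import *
z=np.load("first.npz"); W=z["W"];p=z["p"]
c=px2w("top",[(487,231),(537.6,225),(551,309.6),(500,316)],.003);print("mat",c,c.mean(0), np.linalg.norm(c[0]-c[1]),np.linalg.norm(c[1]-c[2]))
m=c.mean(0)[:2]; ex=(c[0]-c[3])[:2];ex/=np.linalg.norm(ex);ey=np.array([-ex[1],ex[0]])
print(np.degrees(np.arctan2(ex[1],ex[0])),"slim in mat",[(np.array([.4627,-.4625])-m)@e for e in(ex,ey)])
for q in((.05,.0),(.05,.01)):print("tgt",m+q[0]*ex+q[1]*ey)
for b in blobs(W,.115,.15,(.45,.7,-.1,.2),20): print(b)
for b in blobs(W,.09,.115,(.45,.7,.0,.2),20): print(b)
print(w2px("top",[(.5647,.062,.079),(.5814,-.0973,.066),(.45,.65,.0)]))
# tall obstacles
for lo in(.12,.2,.3):
  for b in blobs(W,lo,.8,(.0,.95,-.9,.9),60): print("tall",lo,b[1:4],b[5])
go(.5,.1,.3,96)
```

```text
mat [[ 0.57166978 -0.38839315  0.003     ]
 [ 0.58664115 -0.50691762  0.003     ]
 [ 0.39023817 -0.53164883  0.003     ]
 [ 0.37461123 -0.41406849  0.003     ]] [ 0.48079008 -0.46025702  0.003     ] 0.11946627342531543 0.19795394096400004
7.423417398191739 slim in mat [np.float64(-0.018228252726364868), np.float64(0.00011307846904350207)]
tgt [ 0.530371   -0.45379698]
tgt [ 0.52907899 -0.4438808 ]
(np.int32(93), array([289., 240.]), array([0.5349, 0.0629]), array([21. , 19.8]), np.float32(88.7), array([0.1328, 0.1365, 0.1387]))
(np.int32(438), array([291., 241.]), array([0.5357, 0.063 ]), array([54.4, 54. ]), np.float32(61.6), array([0.102 , 0.1045, 0.107 ]))
[[292.1975756  228.79014142]
 [364.17001428 222.5041827 ]
 [ 50.56139351 278.70467817]]
tall 0.12 (array([567.,  89.]), array([ 0.8659, -0.5324]), array([38.9, 39. ])) [0.1204 0.1215 0.1235]
tall 0.12 (array([ 49., 165.]), array([0.6998, 0.5971]), array([262. , 161.4])) [0.1203 0.1214 0.1233]
tall 0.12 (array([289., 240.]), array([0.5349, 0.0629]), array([21. , 19.8])) [0.1331 0.1365 0.1387]
tall 0.12 (array([ 13., 282.]), array([0.425 , 0.6424]), array([50.6, 88. ])) [0.1301 0.168  0.2079]
tall 0.12 (array([ 13., 423.]), array([0.198 , 0.5256]), array([67.6, 75.9])) [0.3005 0.3322 0.3357]
tall 0.12 (array([321., 476.]), array([0.0882, 0.0042]), array([ 47.7, 119.4])) [0.1271 0.2481 0.2846]
tall 0.2 (array([  3., 280.]), array([0.4406, 0.6211]), array([21.2, 45.6])) [0.2023 0.2098 0.2199]
tall 0.2 (array([ 13., 423.]), array([0.198 , 0.5256]), array([67.6, 75.9])) [0.3005 0.3322 0.3357]
tall 0.2 (array([329., 476.]), array([ 0.1053, -0.0322]), array([62.6, 14.3])) [0.2387 0.2681 0.2877]
tall 0.3 (array([ 12., 424.]), array([0.2026, 0.5061]), array([93.4, 54.7])) [0.3081 0.3328 0.3358]
t 0.15 pos [0.2186 0.585  0.2218] jaw 69.5 tilt [-0.001 -0.001 -1.   ] shift cm [-43.34 -35.58  -7.78] turn z -26.500263385203482 q6 -0.18
```

Run:
```python
from h import *
go(.535,.063,.2,96)
```

```text
t 0.15 pos [0.2186 0.585  0.2218] jaw 69.5 tilt [-0.001 -0.001 -1.   ] shift cm [-47.92 -37.8    2.23] turn z -26.500263385203482 q6 -0.18
```

>>> drive_tool(
  targets=[-47.9, -37.8, 2.2, 0, 0, -26.5, -47.9, -37.8, 2.2, 0, 0, -26.5, -47.9, -37.8, 2.2, 0, 0, -26.5, -47.9, -37.8, 2.2, 0, 0, -26.5, -47.9, -37.8, 2.2, 0, 0, -26.5, -47.9, -37.8, 2.2, 0, 0, -26.5, -47.9, -37.8, 2.2, 0, 0, -26.5, -47.9, -37.8, 2.2, 0, 0, -26.5, -47.9, -37.8, 2.2, 0, 0, -26.5, -47.9, -37.8, 2.2, 0, 0, -26.5, -47.9, -37.8, 2.2, 0, 0, -26.5, -47.9, -37.8, 2.2, 0, 0, -26.5],
  grip=-1,
)

```text
time: 1.15
position: [0.4758, 0.1606, 0.2046]
tool_rot: [-0.052, 0.999, 0.0, -0.0]
ft_force: [0.7, 0.5, 0.6]
grip_width: 0.0869
```

Run:
```python
from h import *
go(.535,.063,.2,96);go(.535,.063,.11,96)
```

```text
t 1.15 pos [0.4758 0.1606 0.2046] jaw 96.0 tilt [-0.  0. -1.] shift cm [ -4.87 -10.33   0.46] turn z -0.01013684988645025 q6 -1.57
t 1.15 pos [0.4758 0.1606 0.2046] jaw 96.0 tilt [-0.  0. -1.] shift cm [ -4.87 -10.33   9.46] turn z -0.01013684988645025 q6 -1.57
```

>>> drive_tool(
  targets=[-4.75, -10.0, 0.45, 0, 0, 0, -4.75, -10.0, 0.45, 0, 0, 0, -4.75, -10.0, 0.45, 0, 0, 0, -4.75, -10.0, 4, 0, 0, 0, -4.75, -10.0, 6, 0, 0, 0, -4.75, -10.0, 6, 0, 0, 0],
)

```text
time: 1.65
position: [0.5298, 0.0674, 0.1408]
tool_rot: [-0.051, 0.999, 0.001, -0.005]
ft_force: [0.1, 0.2, -0.2]
grip_width: 0.0873
```

Run:
```python
from h import *
p,d,W=cloud("top");cv2.imwrite("pics/c.png",p[:,:,::-1])
go(.535,.063,.110,96)
```

```text
t 1.7 pos [0.5309 0.0678 0.1427] jaw 96.0 tilt [-0.006  0.001 -1.   ] shift cm [-0.38 -0.53  3.27] turn z -0.04637990051794816 q6 -1.76
```

View pics/c.png

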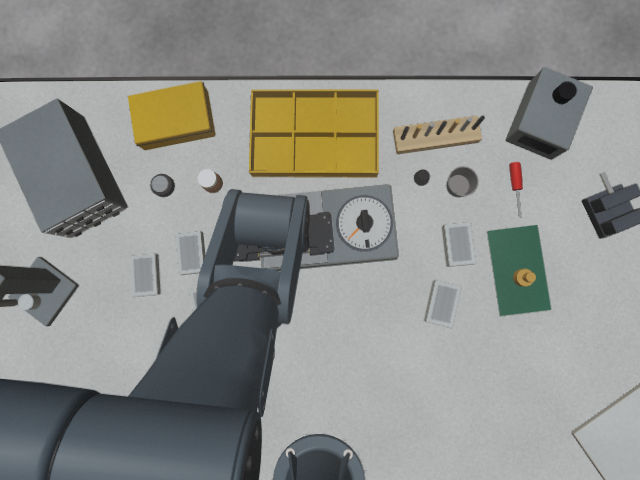

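>>> drive_tool(
  targets=[-0.3, -0.4, 0, 0, 0, 0, -0.3, -0.4, 1.5, 0, 0, 0, -0.3, -0.4, 3.1, 0, 0, 0, -0.3, -0.4, 3.1, 0, 0, 0, -0.3, -0.4, 3.1, 0, 0, 0],
)

```text
time: 2.12
position: [0.5368, 0.0647, 0.1147]
tool_rot: [-0.053, 0.999, -0.0, 0.0]
ft_force: [-0.0, 0.2, 0.4]
grip_width: 0.0872
```

Run:
```python
from h import *
go(.535,.063,.110,96)
```

```text
t 2.12 pos [0.5368 0.0647 0.1147] jaw 96.0 tilt [ 0.001 -0.    -1.   ] shift cm [ 0.2  -0.15  0.47] turn z 0.04996735493928384 q6 -1.76
```

>>> drive_tool(
  targets=[0.2, -0.15, 0.4, 0, 0, 0, 0.2, -0.15, 0.4, 0, 0, 0, 0.2, -0.15, 0.4, 0, 0, 0, 0.2, -0.15, 0.4, 0, 0, 0],
)

```text
time: 2.45
position: [0.5348, 0.0627, 0.1104]
tool_rot: [-0.052, 0.999, -0.0, 0.001]
ft_force: [-0.7, -0.2, 0.1]
grip_width: 0.0874
```

>>> drive_tool(
  targets=[0, 0, 0, 0, 0, 0, 0, 0, 0, 0, 0, 0, 0, 0, 0, 0, 0, 0, 0, 0, 0, 0, 0, 0, 0, 0, 0, 0, 0, 0, 0, 0, 0, 0, 0, 0, 0, 0, 0, 0, 0, 0, 0, 0, 0, 0, 0, 0],
  grip=1,
  squeeze=35,
)

```text
time: 3.12
position: [0.5344, 0.0627, 0.1097]
tool_rot: [-0.052, 0.999, 0.0, -0.0]
ft_force: [0.2, -0.1, 0.0]
grip_width: 0.0417
```

>>> drive_tool(
  targets=[0, 0, 0, 0, 0, 0, 0, 0, 0, 0, 0, 0, 0, 0, 0, 0, 0, 0, 0, 0, 0, 0, 0, 0, 0, 0, 0, 0, 0, 0, 0, 0, 0, 0, 0, 0],
)

```text
time: 3.62
position: [0.5343, 0.063, 0.1097]
tool_rot: [-0.052, 0.999, 0.0, -0.0]
ft_force: [0.4, 1.9, -0.5]
grip_width: 0.0206
```

>>> drive_tool(
  targets=[0, 0, -2, 0, 0, 0, 0, 0, -5, 0, 0, 0, 0, 0, -5, 0, 0, 0, 0, 0, -5, 0, 0, 0],
)

```text
time: 3.95
position: [0.5353, 0.0624, 0.1603]
tool_rot: [-0.052, 0.999, -0.0, 0.001]
ft_force: [0.3, -0.6, -5.3]
grip_width: 0.0206
```

Run:
```python
from h import *
go(.530,-.451,.155,90)
```

```text
t 3.95 pos [0.5353 0.0624 0.1603] jaw 96.0 tilt [ 0.003 -0.001 -1.   ] shift cm [  5.9  -51.     0.56] turn z 6.00684366486044 q6 -1.77
```

>>> drive_tool(
  targets=[0, -2, -2, 0, 0, 0, 1, -5, -2, 0, 0, 0, 5.9, -51, -2, 0, 0, 0, 5.9, -51, -2, 0, 0, 0, 5.9, -51, -2, 0, 0, 0, 5.9, -51, -2, 0, 0, 0, 5.9, -51, -2, 0, 0, 0, 5.9, -51, -2, 0, 0, 0, 5.9, -51, -2, 0, 0, 0, 5.9, -51, -2, 0, 0, 0, 5.9, -51, -2, 0, 0, 0, 5.9, -51, -2, 0, 0, 0],
)

```text
time: 4.95
position: [0.5273, -0.4056, 0.1764]
tool_rot: [-0.052, 0.999, 0.002, -0.002]
ft_force: [1.5, 0.0, -4.3]
grip_width: 0.0208
```

>>> drive_tool(
  targets=[0.6, -5.5, 0, 0, 0, 0, 0.6, -5.5, 0, 0, 0, 0, 0.6, -5.5, 0, 0, 0, 0, 0.6, -5.5, 0, 0, 0, 0],
)

```text
time: 5.28
position: [0.527, -0.4598, 0.176]
tool_rot: [-0.051, 0.999, 0.003, -0.002]
ft_force: [-0.1, 1.4, -5.7]
grip_width: 0.0207
```

Run:
```python
from h import *
go(.530,-.451,.035,96)
p,d,W=cloud("side");cv2.imwrite("pics/d.png",p[:,:,::-1])
```

```text
t 5.28 pos [ 0.527  -0.4598  0.176 ] jaw 95.9 tilt [-0.004  0.005 -1.   ] shift cm [-0.44  0.76 14.1 ] turn z -0.13184400466607826 q6 -2.55
```

View pics/d.png

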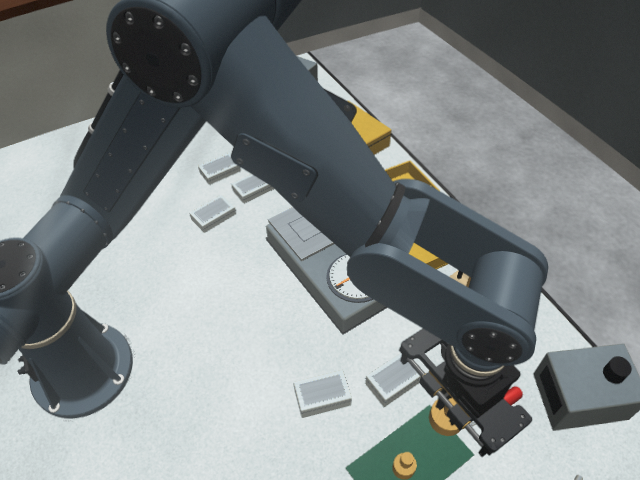

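>>> drive_tool(
  targets=[-0.3, 0.7, 4, 0, 0, 0, -0.3, 0.7, 8, 0, 0, 0, -0.3, 0.7, 12, 0, 0, 0, -0.3, 0.7, 13.3, 0, 0, 0, -0.3, 0.7, 13.3, 0, 0, 0, -0.3, 0.7, 13.3, 0, 0, 0, -0.3, 0.7, 13.3, 0, 0, 0],
)

```text
time: 5.92
position: [0.533, -0.4541, 0.0494]
tool_rot: [-0.053, 0.999, -0.002, 0.002]
ft_force: [0.3, 0.4, -4.3]
grip_width: 0.0205
```

>>> drive_tool(
  targets=[0, 0, 0.2, 0, 0, 0, 0, 0, 0.4, 0, 0, 0, 0, 0, 0.5, 0, 0, 0, 0, 0, 0.5, 0, 0, 0],
)

```text
time: 6.25
position: [0.5313, -0.4531, 0.0426]
tool_rot: [-0.052, 0.999, -0.0, 0.0]
ft_force: [-0.4, 0.3, -5.3]
grip_width: 0.0209
```

>>> drive_tool(
  targets=[0, 0, 0.2, 0, 0, 0, 0, 0, 0.4, 0, 0, 0, 0, 0, 0.6, 0, 0, 0, 0, 0, 0.6, 0, 0, 0, 0, 0, 0.6, 0, 0, 0],
)

```text
time: 6.67
position: [0.531, -0.4526, 0.0353]
tool_rot: [-0.052, 0.999, 0.0, -0.0]
ft_force: [-0.1, 0.6, -5.2]
grip_width: 0.0208
```

>>> drive_tool(
  targets=[0, 0, 0.15, 0, 0, 0, 0, 0, 0.25, 0, 0, 0, 0, 0, 0.25, 0, 0, 0],
)

```text
time: 6.92
position: [0.5314, -0.4528, 0.0348]
tool_rot: [-0.052, 0.999, -0.0, 0.0]
ft_force: [-1.3, 2.3, 3.5]
grip_width: 0.0206
```

>>> drive_tool(
  targets=[0, 0, 0, 0, 0, 0, 0, 0, 0, 0, 0, 0, 0, 0, 0, 0, 0, 0, 0, 0, 0, 0, 0, 0, 0, 0, 0, 0, 0, 0, 0, 0, 0, 0, 0, 0, 0, 0, -2, 0, 0, 0, 0, 0, -6, 0, 0, 0, 0, 0, -10, 0, 0, 0, 0, 0, -10, 0, 0, 0],
  grip=-1,
)

```text
time: 7.75
position: [0.5352, -0.4573, 0.1423]
tool_rot: [-0.052, 0.999, -0.007, 0.005]
ft_force: [0.5, -0.8, 1.3]
grip_width: 0.0794
```

Run:
```python
from h import *
p,d,W=cloud("side");cv2.imwrite("pics/e.png",p[:,:,::-1])
go(.402,-.2777,.06,77.1)
```

```text
t 7.8 pos [ 0.534  -0.456   0.1391] jaw 96.0 tilt [ 0.008 -0.009 -1.   ] shift cm [11.31 19.19  7.64] turn z 18.906513637492395 q6 -2.54
```

View pics/e.png

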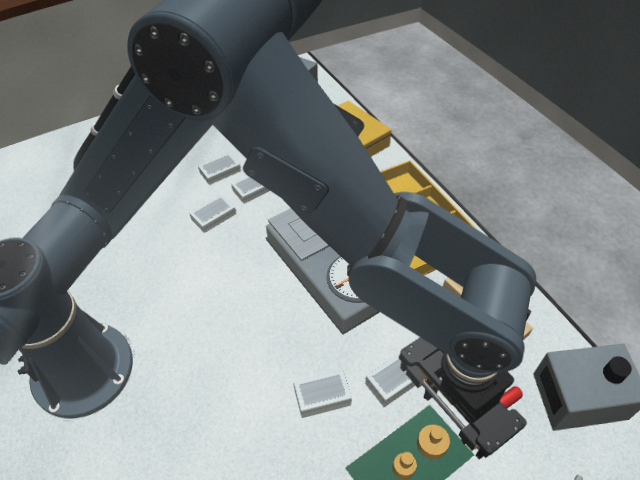

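>>> drive_tool(
  targets=[11.3, 19.2, 3, 0, 0, 18.9, 11.3, 19.2, 3, 0, 0, 18.9, 11.3, 19.2, 3, 0, 0, 18.9, 11.3, 19.2, 3, 0, 0, 18.9, 11.3, 19.2, 3, 0, 0, 18.9, 11.3, 19.2, 3, 0, 0, 18.9, 11.3, 19.2, 3, 0, 0, 18.9, 11.3, 19.2, 3, 0, 0, 18.9],
)

```text
time: 8.47
position: [0.3984, -0.2731, 0.1028]
tool_rot: [0.112, 0.994, 0.0, -0.0]
ft_force: [0.3, -0.7, 0.4]
grip_width: 0.087
```

Run:
```python
from h import *
p,d,W=cloud("side");cv2.imwrite("pics/f.png",p[:,:,::-1])
go(.402,-.2777,.008,77.1)
```

```text
t 8.52 pos [ 0.3998 -0.2748  0.1032] jaw 77.1 tilt [ 0.001 -0.002 -1.   ] shift cm [-0.27 -0.22  9.52] turn z 0.0052444002531757405 q6 -2.18
```

View pics/f.png

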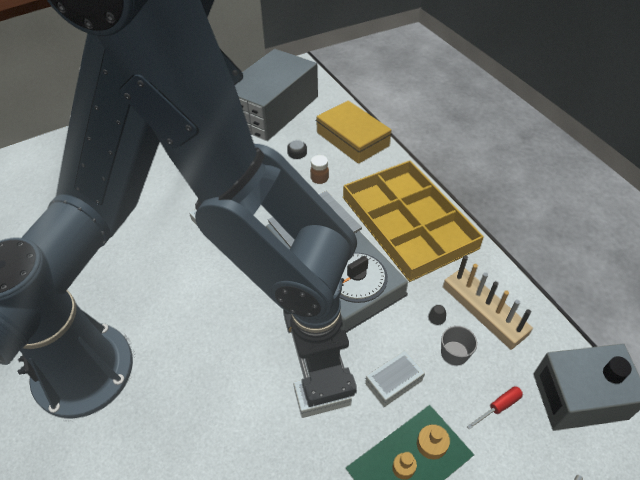

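>>> drive_tool(
  targets=[-0.2, -0.1, 3.5, 0, 0, 0, -0.2, -0.1, 7, 0, 0, 0, -0.2, -0.1, 9.4, 0, 0, 0, -0.2, -0.1, 9.4, 0, 0, 0, -0.2, -0.1, 9.4, 0, 0, 0],
)

```text
time: 8.93
position: [0.4011, -0.2761, 0.0081]
tool_rot: [0.113, 0.994, 0.0, -0.0]
ft_force: [0.2, 0.8, 0.3]
grip_width: 0.0868
```

>>> drive_tool(
  targets=[0, 0, 0, 0, 0, 0, 0, 0, 0, 0, 0, 0, 0, 0, 0, 0, 0, 0, 0, 0, 0, 0, 0, 0, 0, 0, 0, 0, 0, 0, 0, 0, 0, 0, 0, 0, 0, 0, 0, 0, 0, 0],
  grip=1,
  squeeze=35,
)

```text
time: 9.52
position: [0.4011, -0.2759, 0.0102]
tool_rot: [0.112, 0.994, -0.001, 0.001]
ft_force: [0.2, -0.6, 7.2]
grip_width: 0.0598
```

>>> drive_tool(
  targets=[0, 0, -2, 0, 0, 0, 0, 0, -6, 0, 0, 0, 0, 0, -10, 0, 0, 0, 0, 0, -14, 0, 0, 0, 0, 0, -14, 0, 0, 0],
)

```text
time: 9.93
position: [0.4035, -0.2779, 0.1555]
tool_rot: [0.112, 0.994, -0.004, 0.005]
ft_force: [1.1, -1.2, -3.3]
grip_width: 0.0601
```

Run:
```python
from h import *
go(.5647,.062,.16,96)
```

```text
t 9.93 pos [ 0.4035 -0.2779  0.1555] jaw 77.1 tilt [ 0.009 -0.01  -1.   ] shift cm [-8.15 36.73 -0.64] turn z -18.873402825586993 q6 -2.18
```

>>> drive_tool(
  targets=[-8.1, 36.7, -0.6, 0, 0, -18.9, -8.1, 36.7, -0.6, 0, 0, -18.9, -8.1, 36.7, -0.6, 0, 0, -18.9, -8.1, 36.7, -0.6, 0, 0, -18.9, -8.1, 36.7, -0.6, 0, 0, -18.9, -8.1, 36.7, -0.6, 0, 0, -18.9, -8.1, 36.7, -0.6, 0, 0, -18.9, -8.1, 36.7, -0.6, 0, 0, -18.9, -8.1, 36.7, -0.6, 0, 0, -18.9, -8.1, 36.7, -0.6, 0, 0, -18.9, -8.1, 36.7, -0.6, 0, 0, -18.9, -8.1, 36.7, -0.6, 0, 0, -18.9],
)

```text
time: 10.93
position: [0.5597, 0.0648, 0.1538]
tool_rot: [-0.053, 0.999, -0.0, -0.002]
ft_force: [-1.0, -0.6, -3.2]
grip_width: 0.0595
```

Run:
```python
from h import *
p,d,W=cloud("side");cv2.imwrite("pics/g.png",p[:,:,::-1])
go(.5647,.062,.095,96)
```

```text
t 10.98 pos [0.5597 0.064  0.1541] jaw 96.0 tilt [-0.003 -0.    -1.   ] shift cm [-0.49 -0.25  5.91] turn z -0.012840070268197223 q6 -1.76
```

View pics/g.png

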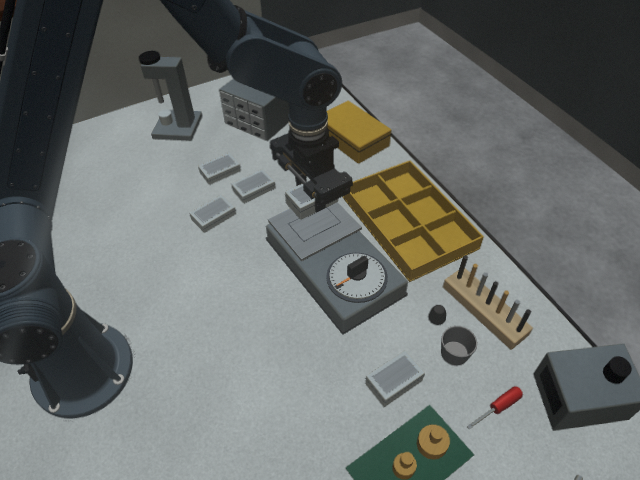

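>>> drive_tool(
  targets=[-0.35, -0.2, 2, 0, 0, 0, -0.35, -0.2, 5, 0, 0, 0, -0.35, -0.2, 5.7, 0, 0, 0, -0.35, -0.2, 5.7, 0, 0, 0, -0.35, -0.2, 5.7, 0, 0, 0],
)

```text
time: 11.4
position: [0.5644, 0.0619, 0.098]
tool_rot: [-0.051, 0.999, 0.0, -0.001]
ft_force: [-0.6, 0.2, -3.1]
grip_width: 0.0599
```

Run:
```python
from h import *
go(.5647,.062,.09,96)
```

```text
t 11.4 pos [0.5644 0.0619 0.098 ] jaw 95.9 tilt [-0.002  0.    -1.   ] shift cm [-0.04  0.01  0.8 ] turn z -0.10579158835524538 q6 -1.76
```

>>> drive_tool(
  targets=[0, 0, 0.2, 0, 0, 0, 0, 0, 0.4, 0, 0, 0, 0, 0, 0.6, 0, 0, 0, 0, 0, 0.6, 0, 0, 0, 0, 0, 0.6, 0, 0, 0],
)

```text
time: 11.82
position: [0.5652, 0.063, 0.0926]
tool_rot: [-0.052, 0.999, -0.0, 0.0]
ft_force: [0.9, 0.5, -4.3]
grip_width: 0.0598
```

>>> drive_tool(
  targets=[0, 0, 0.2, 0, 0, 0, 0, 0, 0.4, 0, 0, 0, 0, 0, 0.4, 0, 0, 0, 0, 0, 0.4, 0, 0, 0],
)

```text
time: 12.15
position: [0.5655, 0.0631, 0.0886]
tool_rot: [-0.052, 0.999, -0.0, 0.001]
ft_force: [-0.6, 0.8, -0.1]
grip_width: 0.06
```

>>> drive_tool(
  targets=[0, 0, 0, 0, 0, 0, 0, 0, 0, 0, 0, 0, 0, 0, 0, 0, 0, 0, 0, 0, 0, 0, 0, 0, 0, 0, 0, 0, 0, 0, 0, 0, -2, 0, 0, 0, 0, 0, -6, 0, 0, 0, 0, 0, -8, 0, 0, 0, 0, 0, -8, 0, 0, 0],
  grip=-1,
)

```text
time: 12.9
position: [0.5685, 0.0628, 0.173]
tool_rot: [-0.052, 0.999, -0.001, 0.005]
ft_force: [0.8, 0.3, 0.7]
grip_width: 0.0869
```

Run:
```python
from h import *
p,d,W=cloud("top");cv2.imwrite("pics/i.png",p[:,:,::-1])
p,d,W=cloud("side");cv2.imwrite("pics/h.png",p[:,:,::-1])
go(.538,-.3163,.15,96.2)
```

```text
t 13.0 pos [0.5654 0.0629 0.169 ] jaw 96.0 tilt [ 0.002 -0.    -1.   ] shift cm [  6.69 -37.43   1.9 ] turn z -0.20013748727643588 q6 -1.76
```

View pics/h.png

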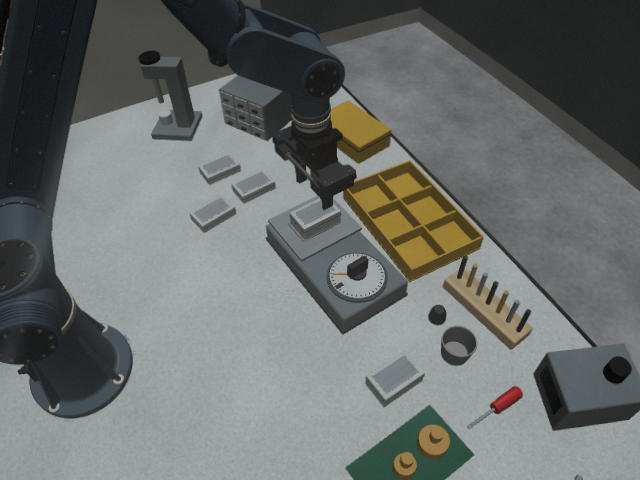

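View pics/i.png

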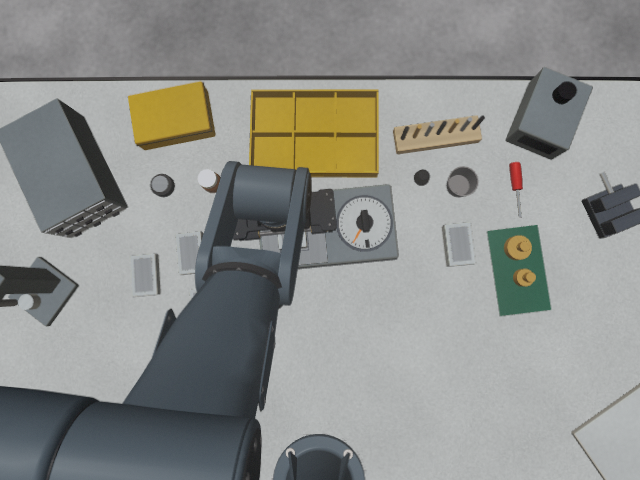

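>>> drive_tool(
  targets=[6.6, -37.4, 2, 0, 0, 0, 6.6, -37.4, 2, 0, 0, 0, 6.6, -37.4, 2, 0, 0, 0, 6.6, -37.4, 2, 0, 0, 0, 6.6, -37.4, 2, 0, 0, 0, 6.6, -37.4, 2, 0, 0, 0, 6.6, -37.4, 2, 0, 0, 0, 6.6, -37.4, 4, 0, 0, 0, 6.6, -37.4, 8, 0, 0, 0, 6.6, -37.4, 10, 0, 0, 0, 6.6, -37.4, 10, 0, 0, 0, 6.6, -37.4, 10, 0, 0, 0],
)

```text
time: 14.0
position: [0.535, -0.3147, 0.0632]
tool_rot: [-0.051, 0.999, 0.004, -0.004]
ft_force: [-0.4, 0.5, -0.0]
grip_width: 0.0868
```

Run:
```python
from h import *
p,d,W=cloud("top");cv2.imwrite("pics/i2.png",p[160:360,160:480,::-1].repeat(2,0).repeat(2,1))
for b in blobs(W,.105,.13,(.45,.7,-.05,.2),100): print(b)
go(.538,-.3163,.009,96.2)
```

```text
(np.int32(1254), array([291., 226.]), array([0.5673, 0.0625]), array([96.2, 60.4]), np.float32(6.1), array([0.1124, 0.1153, 0.1177]))
t 14.05 pos [ 0.5367 -0.3145  0.0657] jaw 95.9 tilt [-0.005  0.004 -1.   ] shift cm [-0.13 -0.22  5.67] turn z -0.26342891371830035 q6 -2.38
```

View pics/i2.png

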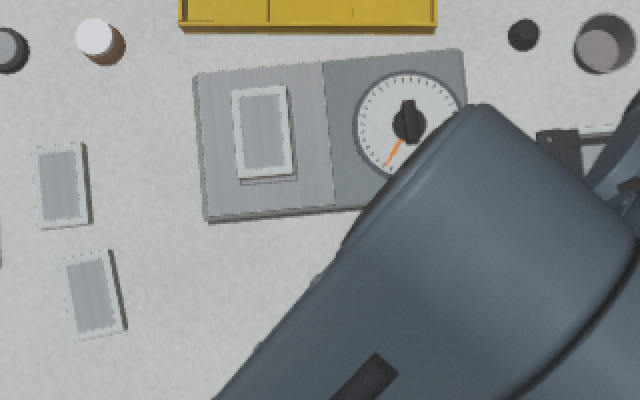

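>>> drive_tool(
  targets=[-0.1, -0.2, 3, 0, 0, 0, -0.1, -0.2, 5.4, 0, 0, 0, -0.1, -0.2, 5.4, 0, 0, 0, -0.1, -0.2, 5.4, 0, 0, 0],
)

```text
time: 14.38
position: [0.5398, -0.316, 0.0149]
tool_rot: [-0.053, 0.999, 0.001, -0.0]
ft_force: [0.8, -0.1, 1.0]
grip_width: 0.0871
```

>>> drive_tool(
  targets=[0, 0, 0, 0, 0, 0, 0, 0, 0, 0, 0, 0, 0, 0, 0, 0, 0, 0, 0, 0, 0, 0, 0, 0, 0, 0, 0, 0, 0, 0, 0, 0, 0, 0, 0, 0, 0, 0, 0, 0, 0, 0],
  grip=1,
)

```text
time: 14.97
position: [0.5398, -0.3173, 0.0151]
tool_rot: [-0.052, 0.999, 0.0, 0.0]
ft_force: [-0.8, 2.7, 6.3]
grip_width: 0.0597
```

>>> drive_tool(
  targets=[0, 0, -2, 0, 0, 0, 0, 0, -6, 0, 0, 0, 0, 0, -10, 0, 0, 0, 0, 0, -14, 0, 0, 0, 0, 0, -17, 0, 0, 0, 0, 0, -17, 0, 0, 0],
)

```text
time: 15.47
position: [0.5431, -0.3209, 0.1913]
tool_rot: [-0.052, 0.999, -0.005, 0.005]
ft_force: [0.8, -0.7, -1.7]
grip_width: 0.0599
```

Run:
```python
from h import *
go(.566,.0625,.18,96)
```

```text
t 15.47 pos [ 0.5431 -0.3209  0.1913] jaw 96.0 tilt [ 0.011 -0.01  -1.   ] shift cm [-6.29 37.9   0.79] turn z 0.006027698410363769 q6 -2.39
```

>>> drive_tool(
  targets=[-6.1, 37.7, 0.9, 0, 0, 0, -6.1, 37.7, 0.9, 0, 0, 0, -6.1, 37.7, 0.9, 0, 0, 0, -6.1, 37.7, 0.9, 0, 0, 0, -6.1, 37.7, 0.9, 0, 0, 0, -6.1, 37.7, 0.9, 0, 0, 0, -6.1, 37.7, 0.9, 0, 0, 0, -6.1, 37.7, 0.9, 0, 0, 0, -6.1, 37.7, 0.9, 0, 0, 0, -6.1, 37.7, 0.9, 0, 0, 0, -6.1, 37.7, 0.9, 0, 0, 0, -6.1, 37.7, 0.9, 0, 0, 0],
)

```text
time: 16.47
position: [0.5602, 0.0635, 0.1741]
tool_rot: [-0.053, 0.999, -0.0, -0.001]
ft_force: [0.9, 0.1, -2.4]
grip_width: 0.0597
```

Run:
```python
from h import *
go(.566,.0625,.14,96)
```

```text
t 16.47 pos [0.5602 0.0635 0.1741] jaw 96.1 tilt [-0.002 -0.001 -1.   ] shift cm [-0.57 -0.15  3.41] turn z 0.10557849960007104 q6 -1.76
```

>>> drive_tool(
  targets=[-0.5, -0.1, 1, 0, 0, 0, -0.5, -0.1, 3, 0, 0, 0, -0.5, -0.1, 3.3, 0, 0, 0, -0.5, -0.1, 3.3, 0, 0, 0, -0.5, -0.1, 3.3, 0, 0, 0],
)

```text
time: 16.88
position: [0.566, 0.0617, 0.1418]
tool_rot: [-0.051, 0.999, -0.0, -0.001]
ft_force: [0.1, 0.6, -3.0]
grip_width: 0.0601
```

Run:
```python
from h import *
p,d,W=cloud("side");cv2.imwrite("pics/j.png",p[130:290,200:420,::-1].repeat(3,0).repeat(3,1))
go(.566,.0625,.1305,96)
```

```text
t 16.93 pos [0.5665 0.0619 0.1424] jaw 95.9 tilt [ 0. -0. -1.] shift cm [0.05 0.06 1.19] turn z -0.0938819264899422 q6 -1.76
```

View pics/j.png

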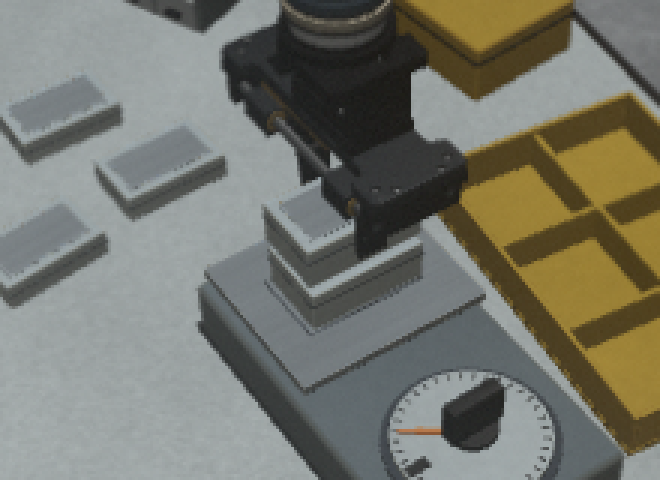

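>>> drive_tool(
  targets=[0, 0, 0.3, 0, 0, 0, 0, 0, 0.6, 0, 0, 0, 0, 0, 0.9, 0, 0, 0, 0, 0, 0.9, 0, 0, 0, 0, 0, 0.9, 0, 0, 0],
)

```text
time: 17.35
position: [0.5659, 0.0632, 0.1331]
tool_rot: [-0.052, 0.999, 0.0, -0.0]
ft_force: [-0.2, 0.4, -2.7]
grip_width: 0.0597
```

>>> drive_tool(
  targets=[0, 0, 0.15, 0, 0, 0, 0, 0, 0.3, 0, 0, 0, 0, 0, 0.45, 0, 0, 0, 0, 0, 0.45, 0, 0, 0],
)

```text
time: 17.68
position: [0.5661, 0.0631, 0.1287]
tool_rot: [-0.052, 0.999, 0.0, 0.0]
ft_force: [-0.8, 0.8, -0.4]
grip_width: 0.0595
```

Contact. Release, lift, and head for the left tins.

>>> drive_tool(
  targets=[0, 0, 0, 0, 0, 0, 0, 0, 0, 0, 0, 0, 0, 0, 0, 0, 0, 0, 0, 0, 0, 0, 0, 0, 0, 0, 0, 0, 0, 0, 0, 0, -2, 0, 0, 0, 0, 0, -6, 0, 0, 0, 0, 0, -6, 0, 0, 0],
  grip=-1,
)

```text
time: 18.35
position: [0.5704, 0.0628, 0.1947]
tool_rot: [-0.052, 0.999, -0.001, 0.006]
ft_force: [1.2, 0.1, 1.5]
grip_width: 0.087
```

Run:
```python
from h import *
go(.5138,.3058,.08,97.6)
```

```text
t 18.35 pos [0.5704 0.0628 0.1947] jaw 96.0 tilt [ 0.012 -0.001 -1.   ] shift cm [ 3.22 24.78 11.38] turn z -1.5900530212839783 q6 -1.76
```

>>> drive_tool(
  targets=[3.0, 24.8, 0, 0, 0, -1.6, 3.0, 24.8, 0, 0, 0, -1.6, 3.0, 24.8, 0, 0, 0, -1.6, 3.0, 24.8, 0, 0, 0, -1.6, 3.0, 24.8, 2, 0, 0, -1.6, 3.0, 24.8, 6, 0, 0, -1.6, 3.0, 24.8, 10.5, 0, 0, -1.6, 3.0, 24.8, 10.5, 0, 0, -1.6, 3.0, 24.8, 10.5, 0, 0, -1.6, 3.0, 24.8, 10.5, 0, 0, -1.6, 3.0, 24.8, 10.5, 0, 0, -1.6],
)

```text
time: 19.27
position: [0.5117, 0.3066, 0.0851]
tool_rot: [-0.066, 0.998, 0.0, 0.001]
ft_force: [0.1, -0.3, 0.2]
grip_width: 0.0873
```

Run:
```python
from h import *
p,d,W=cloud("side");cv2.imwrite("pics/k.png",p[130:330,180:440,::-1].repeat(3,0).repeat(3,1))
p,d,W=cloud("top");cv2.imwrite("pics/l.png",p[:,:,::-1])
for b in blobs(W,.135,.17,(.45,.7,-.05,.2),100): print(b)
go(.5138,.3058,.008,97.6)
```

```text
(np.int32(1363), array([289., 225.]), array([0.5651, 0.0623]), array([96.6, 61. ]), np.float32(6.1), array([0.1475, 0.15  , 0.1523]))
t 19.37 pos [0.5123 0.3064 0.0859] jaw 97.5 tilt [ 0.004  0.001 -1.   ] shift cm [-0.1  -0.09  7.79] turn z -0.06598351301467176 q6 -1.35
```

View pics/k.png

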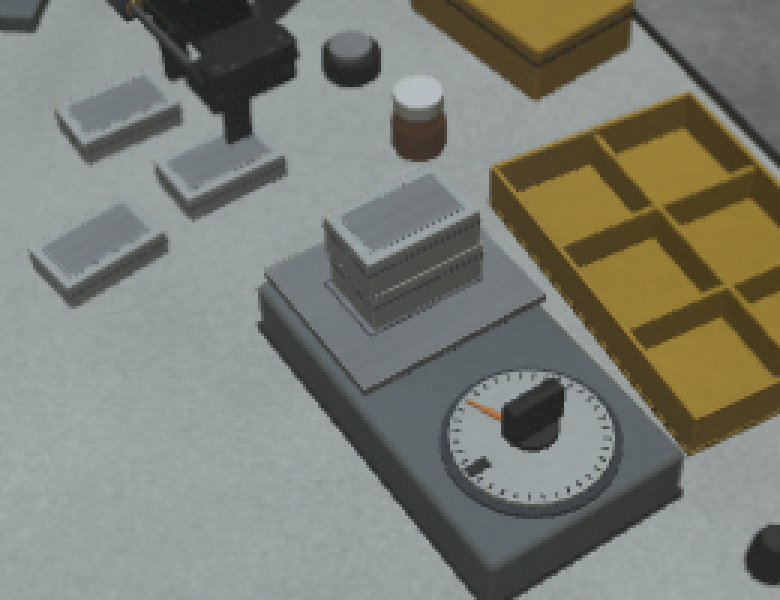

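View pics/l.png

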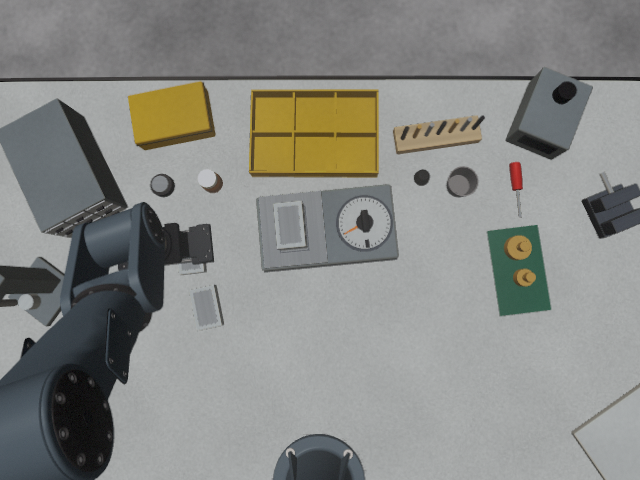

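>>> drive_tool(
  targets=[-0.1, -0.1, 3.5, 0, 0, 0, -0.1, -0.1, 6.5, 0, 0, 0, -0.1, -0.1, 7.6, 0, 0, 0, -0.1, -0.1, 7.6, 0, 0, 0, -0.1, -0.1, 7.6, 0, 0, 0],
)

```text
time: 19.78
position: [0.5122, 0.3055, 0.0086]
tool_rot: [-0.066, 0.998, 0.0, 0.0]
ft_force: [-0.4, -0.0, -0.9]
grip_width: 0.0871
```

>>> drive_tool(
  targets=[0, 0, 0.1, 0, 0, 0, 0, 0, 0.1, 0, 0, 0, 0, 0, 0.1, 0, 0, 0, 0, 0, 0.1, 0, 0, 0, 0, 0, 0.1, 0, 0, 0, 0, 0, 0.1, 0, 0, 0, 0, 0, 0.1, 0, 0, 0],
  grip=1,
)

```text
time: 20.37
position: [0.5117, 0.306, 0.0074]
tool_rot: [-0.066, 0.998, 0.0, 0.0]
ft_force: [-1.9, 0.5, 4.8]
grip_width: 0.0599
```

>>> drive_tool(
  targets=[0, 0, -2, 0, 0, 0, 0, 0, -6, 0, 0, 0, 0, 0, -10, 0, 0, 0, 0, 0, -14, 0, 0, 0, 0, 0, -18, 0, 0, 0, 0, 0, -20, 0, 0, 0, 0, 0, -20, 0, 0, 0, 0, 0, -20, 0, 0, 0],
)

```text
time: 21.03
position: [0.5114, 0.3057, 0.2073]
tool_rot: [-0.066, 0.998, 0.0, 0.001]
ft_force: [-0.4, -0.6, -2.6]
grip_width: 0.0596
```

Run:
```python
from h import *
go(.566,.0625,.2,96)
```

```text
t 21.03 pos [0.5114 0.3057 0.2073] jaw 97.6 tilt [ 0.001  0.    -1.   ] shift cm [ -2.19 -24.83   0.72] turn z 1.6076963847055339 q6 -1.35
```

>>> drive_tool(
  targets=[-2.1, -24.8, 0, 0, 0, 1.6, -2.1, -24.8, 0, 0, 0, 1.6, -2.1, -24.8, 0, 0, 0, 1.6, -2.1, -24.8, 0, 0, 0, 1.6, -2.1, -24.8, 0, 0, 0, 1.6, -2.1, -24.8, 0, 0, 0, 1.6, -2.1, -24.8, 1.5, 0, 0, 1.6, -2.1, -24.8, 3.5, 0, 0, 1.6, -2.1, -24.8, 3.5, 0, 0, 1.6, -2.1, -24.8, 3.5, 0, 0, 1.6, -2.1, -24.8, 3.5, 0, 0, 1.6],
)

```text
time: 21.95
position: [0.5642, 0.0631, 0.1706]
tool_rot: [-0.053, 0.999, 0.0, -0.001]
ft_force: [1.0, -0.3, -2.4]
grip_width: 0.0598
```

Run:
```python
from h import *
go(.564,.0625,.160,96)
```

```text
t 21.95 pos [0.5642 0.0631 0.1706] jaw 96.0 tilt [-0.003  0.    -1.   ] shift cm [ 0.02 -0.06  1.06] turn z 0.039609900429780964 q6 -1.76
```

>>> drive_tool(
  targets=[0, -0.05, 0.3, 0, 0, 0, 0, -0.05, 0.6, 0, 0, 0, 0, -0.05, 0.9, 0, 0, 0, 0, -0.05, 1.0, 0, 0, 0, 0, -0.05, 1.0, 0, 0, 0, 0, -0.05, 1.0, 0, 0, 0],
)

```text
time: 22.45
position: [0.5651, 0.0623, 0.1619]
tool_rot: [-0.052, 0.999, -0.0, 0.0]
ft_force: [1.2, 0.6, -1.6]
grip_width: 0.0597
```

>>> drive_tool(
  targets=[0, 0, 0.15, 0, 0, 0, 0, 0, 0.3, 0, 0, 0, 0, 0, 0.45, 0, 0, 0, 0, 0, 0.45, 0, 0, 0],
)

```text
time: 22.78
position: [0.5649, 0.0621, 0.1569]
tool_rot: [-0.052, 0.999, 0.0, -0.0]
ft_force: [1.4, -0.1, -1.7]
grip_width: 0.0598
```

>>> drive_tool(
  targets=[0, 0, 0.1, 0, 0, 0, 0, 0, 0.2, 0, 0, 0, 0, 0, 0.25, 0, 0, 0, 0, 0, 0.25, 0, 0, 0],
)

```text
time: 23.12
position: [0.5651, 0.0621, 0.155]
tool_rot: [-0.052, 0.999, -0.0, 0.0]
ft_force: [-1.6, -0.9, 2.8]
grip_width: 0.0594
```

>>> drive_tool(
  targets=[0, 0, 0, 0, 0, 0, 0, 0, 0, 0, 0, 0, 0, 0, 0, 0, 0, 0, 0, 0, 0, 0, 0, 0, 0, 0, 0, 0, 0, 0, 0, 0, -2, 0, 0, 0, 0, 0, -5, 0, 0, 0, 0, 0, -5, 0, 0, 0],
  grip=-1,
)

```text
time: 23.78
position: [0.5685, 0.062, 0.2094]
tool_rot: [-0.052, 0.999, -0.001, 0.005]
ft_force: [1.2, 0.3, 1.0]
grip_width: 0.0866
```

Run:
```python
from h import *
go(.4609,.4126,.09,95.4)
```

```text
t 23.78 pos [0.5685 0.062  0.2094] jaw 96.0 tilt [ 0.01  -0.001 -1.   ] shift cm [ 7.14 36.02 11.81] turn z 0.6128120529046015 q6 -1.76
```

>>> drive_tool(
  targets=[6.9, 36, 0, 0, 0, 0.6, 6.9, 36, 0, 0, 0, 0.6, 6.9, 36, 0, 0, 0, 0.6, 6.9, 36, 0, 0, 0, 0.6, 6.9, 36, 0, 0, 0, 0.6, 6.9, 36, 0, 0, 0, 0.6, 6.9, 36, 2, 0, 0, 0.6, 6.9, 36, 6, 0, 0, 0.6, 6.9, 36, 10, 0, 0, 0.6, 6.9, 36, 11, 0, 0, 0.6, 6.9, 36, 11, 0, 0, 0.6, 6.9, 36, 11, 0, 0, 0.6],
)

```text
time: 24.78
position: [0.4561, 0.4126, 0.0915]
tool_rot: [-0.048, 0.999, -0.002, -0.003]
ft_force: [-0.2, -1.0, 0.6]
grip_width: 0.0872
```

Run:
```python
from h import *
p,d,W=cloud("side");cv2.imwrite("pics/m.png",p[90:290,120:440,::-1].repeat(2,0).repeat(2,1))
p,d,W=cloud("top")
for b in blobs(W,.16,.2,(.45,.7,-.05,.2),100): print(b)
go(.4609,.4126,.008,95.4)
```

```text
(np.int32(1436), array([288., 222.]), array([0.5671, 0.0616]), array([96.8, 60.5]), np.float32(5.7), array([0.1724, 0.175 , 0.1773]))
t 24.88 pos [0.4598 0.4128 0.0955] jaw 95.4 tilt [ 0.001  0.    -1.   ] shift cm [-0.1  -0.03  8.75] turn z -0.004904017582276765 q6 -1.11
```

View pics/m.png

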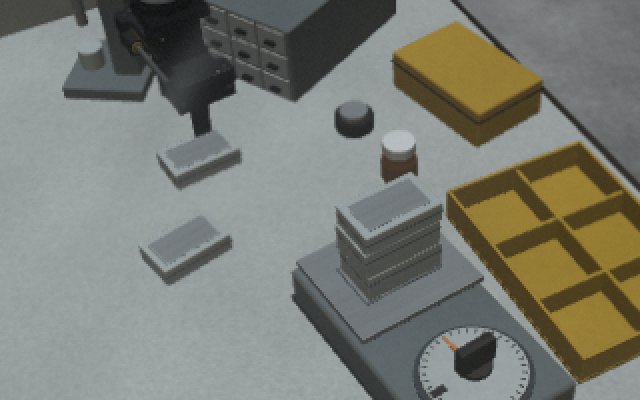

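>>> drive_tool(
  targets=[-0.1, 0, 3.5, 0, 0, 0, -0.1, 0, 7, 0, 0, 0, -0.1, 0, 8.6, 0, 0, 0, -0.1, 0, 8.6, 0, 0, 0, -0.1, 0, 8.6, 0, 0, 0],
)

```text
time: 25.3
position: [0.4617, 0.4126, 0.0104]
tool_rot: [-0.046, 0.999, 0.001, 0.001]
ft_force: [1.2, 1.0, 1.2]
grip_width: 0.087
```

>>> drive_tool(
  targets=[0, 0, 0, 0, 0, 0, 0, 0, 0, 0, 0, 0, 0, 0, 0, 0, 0, 0, 0, 0, 0, 0, 0, 0, 0, 0, 0, 0, 0, 0, 0, 0, 0, 0, 0, 0, 0, 0, 0, 0, 0, 0],
  grip=1,
)

```text
time: 25.88
position: [0.4602, 0.4134, 0.0096]
tool_rot: [-0.047, 0.999, 0.0, 0.001]
ft_force: [-0.7, 0.1, 5.2]
grip_width: 0.0596
```

>>> drive_tool(
  targets=[0, 0, -2, 0, 0, 0, 0, 0, -6, 0, 0, 0, 0, 0, -10, 0, 0, 0, 0, 0, -14, 0, 0, 0, 0, 0, -18, 0, 0, 0, 0, 0, -21, 0, 0, 0, 0, 0, -21, 0, 0, 0, 0, 0, -21, 0, 0, 0],
)

```text
time: 26.55
position: [0.4602, 0.4135, 0.2201]
tool_rot: [-0.047, 0.999, 0.001, 0.001]
ft_force: [-0.3, -0.2, -2.5]
grip_width: 0.0599
```

Run:
```python
from h import *
go(.566,.062,.21,96)
```

```text
t 26.55 pos [0.4602 0.4135 0.2201] jaw 95.4 tilt [ 0.003  0.002 -1.   ] shift cm [ -7.21 -35.99   0.99] turn z -0.5868091390077552 q6 -1.11
```

>>> drive_tool(
  targets=[-7.2, -36, 0, 0, 0, -0.6, -7.2, -36, 0, 0, 0, -0.6, -7.2, -36, 0, 0, 0, -0.6, -7.2, -36, 0, 0, 0, -0.6, -7.2, -36, 0, 0, 0, -0.6, -7.2, -36, 0, 0, 0, -0.6, -7.2, -36, 0, 0, 0, -0.6, -7.2, -36, 0, 0, 0, -0.6, -7.2, -36, 0, 0, 0, -0.6, -7.2, -36, 1.5, 0, 0, -0.6, -7.2, -36, 2.5, 0, 0, -0.6, -7.2, -36, 2.5, 0, 0, -0.6],
)

```text
time: 27.55
position: [0.5612, 0.0616, 0.1888]
tool_rot: [-0.052, 0.999, 0.001, -0.006]
ft_force: [-1.7, 0.9, -3.0]
grip_width: 0.0594
```

Run:
```python
from h import *
go(.566,.062,.186,96)
```

```text
t 27.55 pos [0.5612 0.0616 0.1888] jaw 95.9 tilt [-0.012  0.002 -1.   ] shift cm [-0.48 -0.01  0.27] turn z -0.07166372958099032 q6 -1.76
```

>>> drive_tool(
  targets=[0, 0, 0, 0, 0, 0, 0, 0, 0, 0, 0, 0, 0, 0, 0, 0, 0, 0],
)

```text
time: 27.8
position: [0.5652, 0.0627, 0.1938]
tool_rot: [-0.053, 0.999, 0.0, -0.0]
ft_force: [0.1, 0.8, -2.2]
grip_width: 0.0595
```

>>> drive_tool(
  targets=[0, 0, 0.3, 0, 0, 0, 0, 0, 0.6, 0, 0, 0, 0, 0, 0.8, 0, 0, 0, 0, 0, 0.9, 0, 0, 0, 0, 0, 0.9, 0, 0, 0],
)

```text
time: 28.22
position: [0.5651, 0.0616, 0.1845]
tool_rot: [-0.052, 0.999, 0.0, -0.0]
ft_force: [-0.2, -0.4, -3.1]
grip_width: 0.0593
```

>>> drive_tool(
  targets=[0, 0, 0.1, 0, 0, 0, 0, 0, 0.2, 0, 0, 0, 0, 0, 0.3, 0, 0, 0, 0, 0, 0.3, 0, 0, 0],
)

```text
time: 28.55
position: [0.5655, 0.0615, 0.1821]
tool_rot: [-0.052, 0.999, 0.0, 0.0]
ft_force: [-1.6, 0.1, 1.6]
grip_width: 0.0594
```

Contact. Release; last tin at (0.3876, 0.2652), yaw 12.4°.

>>> drive_tool(
  targets=[0, 0, 0, 0, 0, 0, 0, 0, 0, 0, 0, 0, 0, 0, 0, 0, 0, 0, 0, 0, 0, 0, 0, 0, 0, 0, 0, 0, 0, 0, 0, 0, -2, 0, 0, 0, 0, 0, -5, 0, 0, 0, 0, 0, -5, 0, 0, 0, 0, 0, -5, 0, 0, 0],
  grip=-1,
)

```text
time: 29.3
position: [0.5667, 0.0614, 0.2334]
tool_rot: [-0.052, 0.999, -0.0, 0.002]
ft_force: [-0.1, -0.2, -0.6]
grip_width: 0.0868
```

Run:
```python
from h import *
go(.3876,.2652,.09,102.4)
```

```text
t 29.3 pos [0.5667 0.0614 0.2334] jaw 96.0 tilt [ 0.005 -0.    -1.   ] shift cm [15.75 22.16 14.25] turn z -6.398438411102205 q6 -1.76
```

>>> drive_tool(
  targets=[15.7, 22.1, 0, 0, 0, -6.4, 15.7, 22.1, 0, 0, 0, -6.4, 15.7, 22.1, 0, 0, 0, -6.4, 15.7, 22.1, 0, 0, 0, -6.4, 15.7, 22.1, 0, 0, 0, -6.4, 15.7, 22.1, 3, 0, 0, -6.4, 15.7, 22.1, 7, 0, 0, -6.4, 15.7, 22.1, 11, 0, 0, -6.4, 15.7, 22.1, 14, 0, 0, -6.4, 15.7, 22.1, 14, 0, 0, -6.4, 15.7, 22.1, 14, 0, 0, -6.4, 15.7, 22.1, 14, 0, 0, -6.4],
)

```text
time: 30.3
position: [0.3869, 0.2649, 0.0925]
tool_rot: [-0.108, 0.994, 0.0, 0.0]
ft_force: [-0.2, -0.3, -1.0]
grip_width: 0.087
```

Run:
```python
from h import *
p,d,W=cloud("side");cv2.imwrite("pics/n.png",p[90:290,120:440,::-1].repeat(2,0).repeat(2,1))
p,d,W=cloud("top")
for b in blobs(W,.185,.22,(.45,.7,-.05,.2),100): print(b)
go(.3876,.2652,.008,102.4)
```

```text
(np.int32(1517), array([288., 221.]), array([0.566 , 0.0607]), array([96.7, 60.5]), np.float32(6.1), array([0.1977, 0.2001, 0.2022]))
t 30.4 pos [0.3882 0.2652 0.0942] jaw 102.4 tilt [ 0.005  0.002 -1.   ] shift cm [0.11 0.   8.62] turn z -0.04069973481188072 q6 -1.43
```

View pics/n.png

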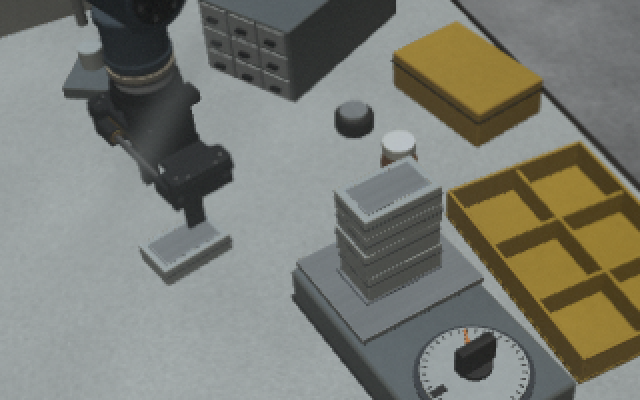

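>>> drive_tool(
  targets=[0.1, 0, 3.5, 0, 0, 0, 0.1, 0, 7, 0, 0, 0, 0.1, 0, 8.5, 0, 0, 0, 0.1, 0, 8.5, 0, 0, 0, 0.1, 0, 8.5, 0, 0, 0],
)

```text
time: 30.82
position: [0.3867, 0.2649, 0.0084]
tool_rot: [-0.108, 0.994, 0.0, 0.002]
ft_force: [-0.0, -0.3, 0.0]
grip_width: 0.0869
```

>>> drive_tool(
  targets=[0, 0, 0, 0, 0, 0, 0, 0, 0, 0, 0, 0, 0, 0, 0, 0, 0, 0, 0, 0, 0, 0, 0, 0, 0, 0, 0, 0, 0, 0, 0, 0, 0, 0, 0, 0, 0, 0, 0, 0, 0, 0],
  grip=1,
)

```text
time: 31.4
position: [0.3855, 0.2648, 0.0074]
tool_rot: [-0.108, 0.994, 0.0, 0.001]
ft_force: [-1.1, 0.7, 6.6]
grip_width: 0.0595
```

>>> drive_tool(
  targets=[0, 0, -2, 0, 0, 0, 0, 0, -6, 0, 0, 0, 0, 0, -10, 0, 0, 0, 0, 0, -14, 0, 0, 0, 0, 0, -18, 0, 0, 0, 0, 0, -22, 0, 0, 0, 0, 0, -24, 0, 0, 0, 0, 0, -24, 0, 0, 0, 0, 0, -24, 0, 0, 0],
)

```text
time: 32.15
position: [0.385, 0.2646, 0.2473]
tool_rot: [-0.108, 0.994, 0.0, 0.001]
ft_force: [-0.7, 0.0, -2.7]
grip_width: 0.0601
```

Run:
```python
from h import *
go(.566,.062,.24,96)
```

```text
t 32.15 pos [0.385  0.2646 0.2473] jaw 102.4 tilt [ 0.002  0.001 -1.   ] shift cm [-13.32 -23.68   0.75] turn z 6.406366530936296 q6 -1.43
```

>>> drive_tool(
  targets=[-13.2, -23.6, 0, 0, 0, 6.4, -13.2, -23.6, 0, 0, 0, 6.4, -13.2, -23.6, 0, 0, 0, 6.4, -13.2, -23.6, 0, 0, 0, 6.4, -13.2, -23.6, 0, 0, 0, 6.4, -13.2, -23.6, 0, 0, 0, 6.4, -13.2, -23.6, 0, 0, 0, 6.4, -13.2, -23.6, 0, 0, 0, 6.4, -13.2, -23.6, 1.5, 0, 0, 6.4, -13.2, -23.6, 2.5, 0, 0, 6.4, -13.2, -23.6, 2.5, 0, 0, 6.4, -13.2, -23.6, 2.5, 0, 0, 6.4],
)

```text
time: 33.15
position: [0.5626, 0.0633, 0.2195]
tool_rot: [-0.053, 0.999, 0.0, -0.003]
ft_force: [-0.1, -0.1, -2.0]
grip_width: 0.0594
```

>>> drive_tool(
  targets=[0, 0, 0, 0, 0, 0, 0, 0, 0, 0, 0, 0],
)

```text
time: 33.32
position: [0.5648, 0.063, 0.2221]
tool_rot: [-0.053, 0.999, -0.0, 0.0]
ft_force: [1.0, -0.0, -1.8]
grip_width: 0.0596
```

Run:
```python
from h import *
go(.565,.0615,.2085,96)
```

```text
t 33.32 pos [0.5648 0.063  0.2221] jaw 96.0 tilt [ 0.001 -0.    -1.   ] shift cm [-0.01 -0.15  1.36] turn z 0.04960054010201986 q6 -1.76
```

>>> drive_tool(
  targets=[0, -0.1, 0.4, 0, 0, 0, 0, -0.1, 0.8, 0, 0, 0, 0, -0.1, 1.1, 0, 0, 0, 0, -0.1, 1.3, 0, 0, 0, 0, -0.1, 1.3, 0, 0, 0],
)

```text
time: 33.73
position: [0.5644, 0.0615, 0.2081]
tool_rot: [-0.052, 0.999, 0.0, -0.001]
ft_force: [0.0, 0.1, -2.6]
grip_width: 0.0592
```

>>> drive_tool(
  targets=[0, 0, 0.1, 0, 0, 0, 0, 0, 0.2, 0, 0, 0, 0, 0, 0.3, 0, 0, 0, 0, 0, 0.3, 0, 0, 0],
)

```text
time: 34.07
position: [0.565, 0.0615, 0.2059]
tool_rot: [-0.052, 0.999, -0.0, 0.0]
ft_force: [-1.0, 0.6, 0.2]
grip_width: 0.06
```

>>> drive_tool(
  targets=[0, 0, 0, 0, 0, 0, 0, 0, 0, 0, 0, 0, 0, 0, 0, 0, 0, 0, 0, 0, 0, 0, 0, 0, 0, 0, 0, 0, 0, 0, 0, 0, -2, 0, 0, 0, 0, 0, -5, 0, 0, 0, 0, 0, -8, 0, 0, 0, 0, 0, -8, 0, 0, 0],
  grip=-1,
)

```text
time: 34.82
position: [0.5687, 0.0613, 0.292]
tool_rot: [-0.052, 0.999, -0.001, 0.006]
ft_force: [0.4, -0.2, 0.5]
grip_width: 0.087
```

Run:
```python
from h import *
go(.5,-.3,.28,96)
```

```text
t 34.82 pos [0.5687 0.0613 0.292 ] jaw 96.0 tilt [ 0.013 -0.001 -1.   ] shift cm [ 10.63 -35.2    1.15] turn z 0.01420498203614784 q6 -1.76
```

Move aside (−y) to see the stack and dial.

>>> drive_tool(
  targets=[10, -38, 0, 0, 0, 0, 10, -38, 0, 0, 0, 0, 10, -38, 0, 0, 0, 0, 10, -38, 0, 0, 0, 0, 10, -38, 0, 0, 0, 0, 10, -38, 0, 0, 0, 0, 10, -38, 0, 0, 0, 0, 10, -38, 0, 0, 0, 0, 10, -38, 0, 0, 0, 0, 10, -38, 0, 0, 0, 0, 10, -38, 0, 0, 0, 0],
)

```text
time: 35.73
position: [0.5042, -0.332, 0.2851]
tool_rot: [-0.05, 0.999, -0.001, 0.0]
ft_force: [0.2, 0.3, 0.1]
grip_width: 0.0871
```

Run:
```python
from h import *
p,d,W=cloud("side");cv2.imwrite("pics/o.png",p[:,:,::-1])
p,d,W=cloud("top");cv2.imwrite("pics/p.png",p[:,:,::-1])
cv2.imwrite("pics/p2.png",cv2.resize(p[190:290,250:410],None,fx=5,fy=5,interpolation=3)[:,:,::-1])
for b in blobs(W,.21,.25,(.45,.7,-.05,.2),100): print(b)
go(.5814,-.0973,.15,96)
```

```text
(np.int32(1586), array([286., 219.]), array([0.5669, 0.0608]), array([96.5, 60.3]), np.float32(6.5), array([0.2228, 0.2252, 0.2274]))
t 35.83 pos [ 0.5046 -0.3271  0.2851] jaw 95.9 tilt [-0.001  0.002 -1.   ] shift cm [-10.    22.05  13.54] turn z -0.10635639033070277 q6 -2.43
```

View pics/o.png

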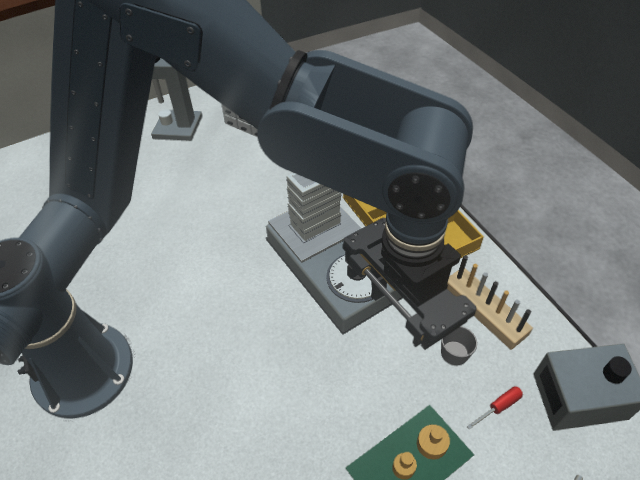

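View pics/p2.png

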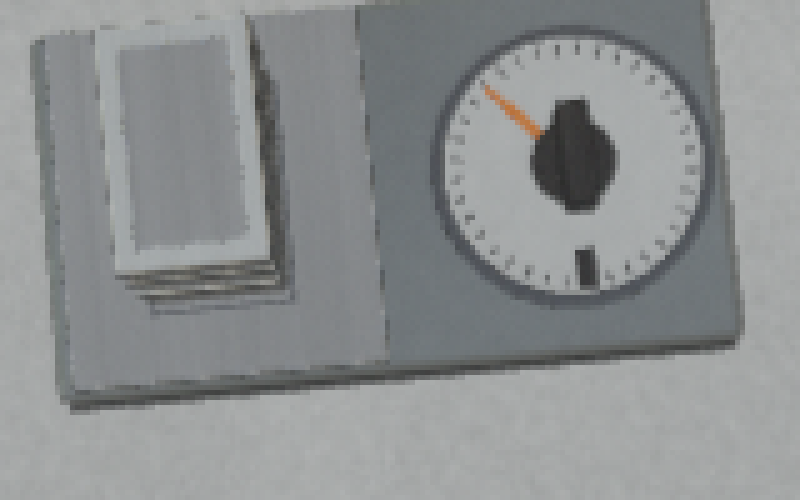

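Run:
```python
from h import *
a=px2w("top",[(250+483/5-.4,190+86/5-.4),(250+587/5-.4,190+269/5-.4)],.066)[:,:2]
# dial edge circle: left 433,right 712,top 25,bottom 308 (crop)
e=px2w("top",[(250+433/5,190+166/5),(250+712/5,190+166/5),(250+573/5,190+26/5),(250+573/5,190+307/5)],.062)[:,:2]
print(a,e)
for c in (np.array([.5814,-.0973]),np.array([(e[2,0]+e[3,0])/2,(e[0,1]+e[1,1])/2])):
  v=a-c; print(c,np.linalg.norm(v,axis=1),np.degrees(np.arctan2(v[:,1],v[:,0])))
p,d,W=cloud("top")
for b in blobs(W,.095,.12,(.5,.65,-.15,-.03),20): print(b)
```

```text
[[ 0.61658892 -0.05712142]
 [ 0.53469351 -0.1036385 ]] [[ 0.57999576 -0.03590859]
 [ 0.58076229 -0.16045987]
 [ 0.64386855 -0.09841359]
 [ 0.51715871 -0.09858569]]
[ 0.5814 -0.0973] [0.05340954 0.04713462] [  48.787704   -172.27164359]
[ 0.58051363 -0.09818423] [0.05465878 0.0461436 ] [  48.69942587 -173.21164755]
(np.int32(154), array([365., 220.]), array([ 0.5813, -0.0974]), array([45.6, 15.1]), np.float32(7.8), array([0.104 , 0.1068, 0.1095]))
```

>>> drive_tool(
  targets=[-10, 22, 5, 0, 0, -1.9, -10, 22, 9, 0, 0, -1.9, -10, 22, 12.5, 0, 0, -1.9, -10, 22, 12.5, 0, 0, -1.9, -10, 22, 12.5, 0, 0, -1.9, -10, 22, 12.5, 0, 0, -1.9, -10, 22, 12.5, 0, 0, -1.9, -10, 22, 12.5, 0, 0, -1.9, -10, 22, 12.5, 0, 0, -1.9, -10, 22, 12.5, 0, 0, -1.9],
)

```text
time: 36.72
position: [0.5819, -0.0969, 0.1614]
tool_rot: [-0.07, 0.998, -0.0, 0.0]
ft_force: [0.3, -0.3, 0.2]
grip_width: 0.0866
```

Run:
```python
from h import *
p,d,W=cloud("side");cv2.imwrite("pics/q.png",p[:,:,::-1])
go(.5814,-.0973,.08,97.7)
```

```text
t 36.77 pos [ 0.5821 -0.0978  0.1618] jaw 97.9 tilt [ 0.002 -0.001 -1.   ] shift cm [0.07 0.07 8.18] turn z 0.2308589155772438 q6 -2.06
```

View pics/q.png

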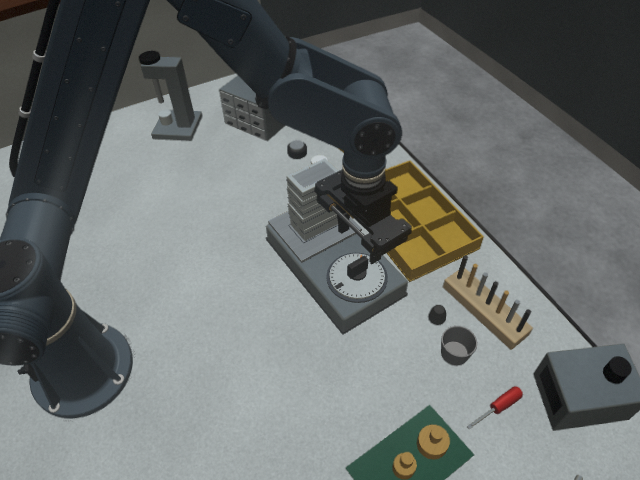

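>>> drive_tool(
  targets=[0, 0.05, 3.5, 0, 0, 0, 0, 0.05, 7, 0, 0, 0, 0, 0.05, 8, 0, 0, 0, 0, 0.05, 8, 0, 0, 0, 0, 0.05, 8, 0, 0, 0],
  grip=0.3,
)

```text
time: 37.18
position: [0.5818, -0.0982, 0.0814]
tool_rot: [-0.068, 0.998, -0.0, 0.0]
ft_force: [0.5, -0.2, -0.0]
grip_width: 0.0616
```

Run:
```python
from h import *
go(.5814,-.0973,.08,97.7)
```

```text
t 37.18 pos [ 0.5818 -0.0982  0.0814] jaw 97.8 tilt [ 0.001 -0.    -1.   ] shift cm [0.03 0.09 0.14] turn z 0.1259320232833545 q6 -2.06
```

>>> drive_tool(
  targets=[0, 0.1, 0.1, 0, 0, 0, 0, 0.1, 0.1, 0, 0, 0, 0, 0.1, 0.1, 0, 0, 0, 0, 0.1, 0.1, 0, 0, 0, 0, 0.1, 0.1, 0, 0, 0, 0, 0.1, 0.1, 0, 0, 0, 0, 0.1, 0.1, 0, 0, 0, 0, 0.1, 0.1, 0, 0, 0, 0, 0.1, 0.1, 0, 0, 0, 0, 0.1, 0.1, 0, 0, 0],
  grip=1,
  squeeze=25,
)

```text
time: 38.02
position: [0.5816, -0.0967, 0.08]
tool_rot: [-0.069, 0.998, -0.0, 0.0]
ft_force: [-0.3, -2.3, 3.8]
grip_width: 0.0144
```

>>> drive_tool(
  targets=[0, 0, 0, 0, 0, 7, 0, 0, 0, 0, 0, 14, 0, 0, 0, 0, 0, 21, 0, 0, 0, 0, 0, 28, 0, 0, 0, 0, 0, 35, 0, 0, 0, 0, 0, 42, 0, 0, 0, 0, 0, 49, 0, 0, 0, 0, 0, 56, 0, 0, 0, 0, 0, 63, 0, 0, 0, 0, 0, 70, 0, 0, 0, 0, 0, 70, 0, 0, 0, 0, 0, 70],
)

```text
time: 39.02
position: [0.5819, -0.0959, 0.0799]
tool_rot: [0.515, 0.857, 0.0, 0.0]
ft_force: [1.8, -0.1, 1.9]
grip_width: 0.0149
```

Run:
```python
from h import *
p,d,W=cloud("side");cv2.imwrite("pics/r.png",cv2.resize(p[140:340,250:450],None,fx=3,fy=3,interpolation=3)[:,:,::-1])
go(.5814,-.0973,.08,97.7)
```

```text
t 39.07 pos [ 0.582 -0.096  0.08 ] jaw 28.0 tilt [ 0.001  0.    -1.   ] shift cm [-0.09 -0.11 -0.  ] turn z -69.657847762438 q6 -0.84
```

View pics/r.png

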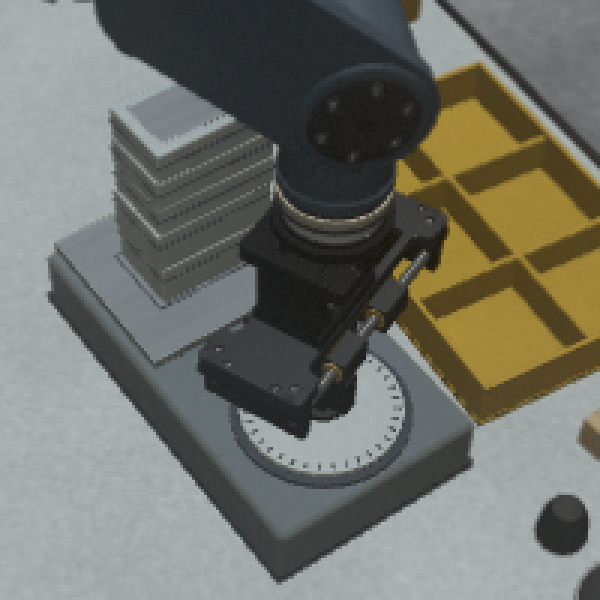

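>>> drive_tool(
  targets=[0, 0, 0, 0, 0, 7, 0, 0, 0, 0, 0, 14, 0, 0, 0, 0, 0, 21, 0, 0, 0, 0, 0, 28, 0, 0, 0, 0, 0, 35, 0, 0, 0, 0, 0, 42, 0, 0, 0, 0, 0, 49, 0, 0, 0, 0, 0, 56, 0, 0, 0, 0, 0, 63, 0, 0, 0, 0, 0, 69, 0, 0, 0, 0, 0, 69, 0, 0, 0, 0, 0, 69],
)

```text
time: 40.07
position: [0.5827, -0.0961, 0.08]
tool_rot: [0.91, 0.416, 0.001, 0.001]
ft_force: [3.8, 1.2, 0.9]
grip_width: 0.0147
```

>>> drive_tool(
  targets=[0, 0, 0, 0, 0, 0, 0, 0, 0, 0, 0, 0, 0, 0, 0, 0, 0, 0, 0, 0, 0, 0, 0, 0],
)

```text
time: 40.4
position: [0.5828, -0.0961, 0.08]
tool_rot: [0.91, 0.415, 0.001, 0.001]
ft_force: [4.3, 1.9, 1.4]
grip_width: 0.0147
```

Run:
```python
from h import *
p,d,W=cloud("top");cv2.imwrite("pics/s.png",cv2.resize(p[160:300,230:430],None,fx=4,fy=4,interpolation=3)[:,:,::-1])
go(.5814,-.0973,.08,-41.2)
```

```text
t 40.45 pos [ 0.5827 -0.0961  0.08  ] jaw -41.0 tilt [ 0.003 -0.    -1.   ] shift cm [-0.18 -0.02 -0.01] turn z 0.22150707312869145 q6 0.36
```

View pics/s.png

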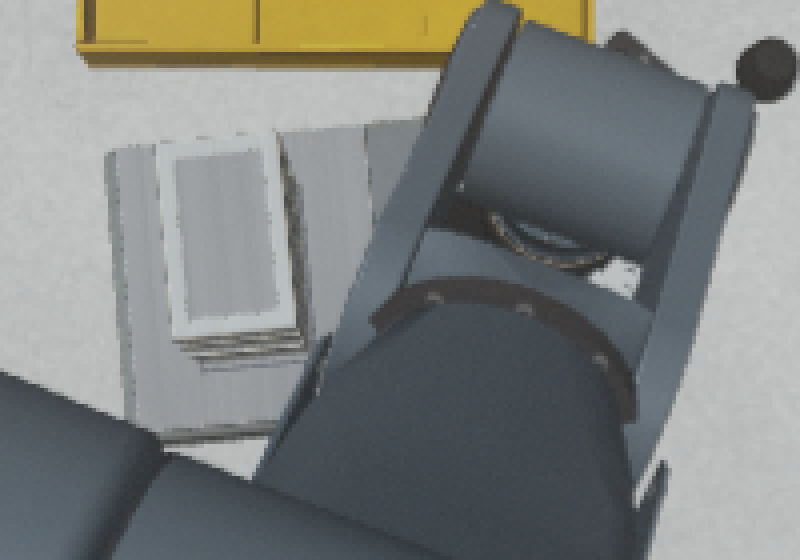

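>>> drive_tool(
  targets=[0, 0, 0, 0, 0, 0, 0, 0, 0, 0, 0, 0, 0, 0, 0, 0, 0, 0, 0, 0, 0, 0, 0, 0, 0, 0, 0, 0, 0, 0, 0, 0, 0, 0, 0, 0, 0, 0, 0, 0, 0, 0, 0, 0, -2, 0, 0, 0, 0, 0, -6, 0, 0, 0, 0, 0, -10, 0, 0, 0, 0, 0, -14, 0, 0, 0, 0, 0, -14, 0, 0, 0],
  grip=-0.2,
)

```text
time: 41.45
position: [0.5864, -0.0978, 0.2283]
tool_rot: [0.91, 0.414, 0.006, 0.006]
ft_force: [1.2, -0.2, 0.1]
grip_width: 0.0521
```

Run:
```python
from h import *
go(.38,-.3,.22,-41)
```

```text
t 41.45 pos [ 0.5864 -0.0978  0.2283] jaw -41.1 tilt [ 0.016 -0.006 -1.   ] shift cm [-28.81  -2.28   0.62] turn z -0.08164287987844432 q6 0.36
```

>>> drive_tool(
  targets=[-28, -2, 0, 0, 0, 0, -28, -2, 0, 0, 0, 0, -28, -2, 0, 0, 0, 0, -28, -2, 0, 0, 0, 0, -28, -2, 0, 0, 0, 0, -28, -2, 0, 0, 0, 0, -28, -2, 0, 0, 0, 0, -28, -2, 0, 0, 0, 0, -28, -2, 0, 0, 0, 0, -28, -2, 0, 0, 0, 0],
)

```text
time: 42.28
position: [0.3823, -0.2938, 0.2197]
tool_rot: [0.91, 0.414, 0.0, -0.0]
ft_force: [-0.3, 0.5, 0.5]
grip_width: 0.0523
```

Run:
```python
from h import *
p,d,W=cloud("side");cv2.imwrite("pics/t.png",p[:,:,::-1])
p,d,W=cloud("top");cv2.imwrite("pics/u.png",p[:,:,::-1])
cv2.imwrite("pics/u2.png",cv2.resize(p[190:260,330:400],None,fx=8,fy=8,interpolation=3)[:,:,::-1])
for b in blobs(W,.21,.25,(.45,.7,-.05,.2),100)+blobs(W,.095,.12,(.5,.65,-.15,-.03),20): print(b)
print(np.round(robot.get_obs()["position"],3))
```

```text
(np.int32(1584), array([286., 219.]), array([0.5669, 0.0608]), array([96.4, 60.2]), np.float32(6.7), array([0.2228, 0.2252, 0.2272]))
(np.int32(156), array([365., 220.]), array([ 0.5811, -0.0973]), array([44.5, 15.1]), np.float32(49.6), array([0.1034, 0.1063, 0.1092]))
[ 0.383 -0.293  0.22 ]
```

View pics/u.png

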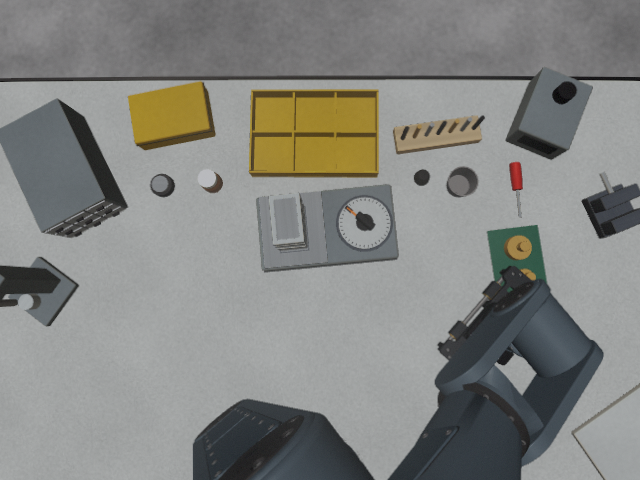

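View pics/u2.png

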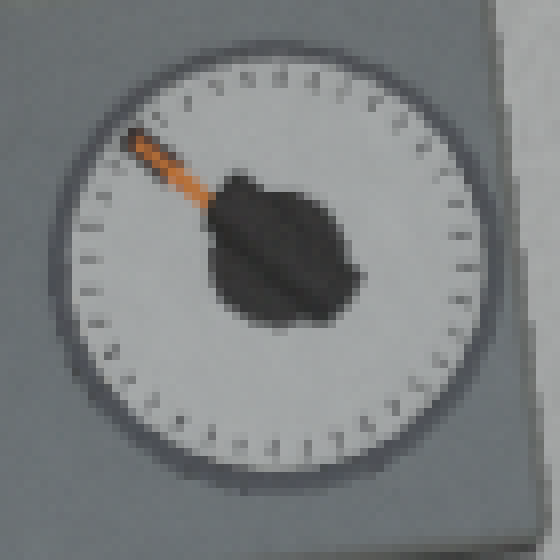

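View pics/t.png

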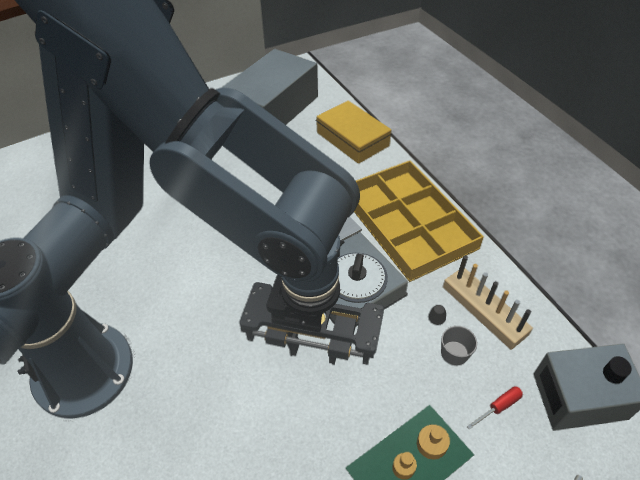

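Run:
```python
from h import *
m=np.array([.4808,-.4603]);a=np.radians(6.9);R=np.array([[np.cos(a),np.sin(a)],[-np.sin(a),np.cos(a)]])
p,d,W=cloud("side")
for b in blobs(W,.045,.075,(.38,.6,-.53,-.4),15): print(b, R@(b[2]-m))
```

```text
(np.int32(163), array([436., 434.]), array([ 0.5332, -0.4528]), array([21.9, 20.6]), np.float32(21.7), array([0.0508, 0.0608, 0.0634])) [0.05292151 0.00115051]
(np.int32(171), array([406., 459.]), array([ 0.4644, -0.4646]), array([21.9, 21.2]), np.float32(9.8), array([0.0519, 0.0608, 0.0636])) [-0.01679781 -0.00229861]
```

Both weights upright well inside the mat; column and dial check out.

```bash
python3 -c "
from rig import robot
print(robot.hand_in(), robot.get_obs()['time'])"
```

```text
the job is handed in; nothing more can be done
the job is handed in; nothing more can be done
```

The scale is set up as asked and the job is handed in. The clock stood at about 42 s of the 210 s allowed.

- **Check weights:** I moved the 500 g weight from the platform to the mat. The 300 g weight was already there, so I left it. Both heads stand about 61 mm above the bench, so both are upright. They sit about (+53, +1) mm and (−17, −2) mm from the mat centre.
- **Tins:** All five are in one column on the platform, with the two deep ones at the bottom. Measured as each was set down, and again for the top one at the end, each is within about 3 mm of the platform centre and 1° of square.
- **Dial:** I turned it about 139° clockwise with the whole column on, then let go. In the last enlarged top view the needle lies along the zero mark, with black showing on both sides. The knob is at 49.6° and the needle was measured at 48.8°, an error of about 1 mm at the tip.
- **Bystanders:** In the last pictures the other bench items show no shift; I judged this by eye and did not measure it.

No check failed or disagreed.

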